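# Close the dust chest: rebated leaf, flanged leaf, snap pin

## Robot

A 6-joint arm with a two-finger parallel gripper is mounted at the origin on the work surface; the furniture and walls round the work are solid. World frame = base frame: x ahead of the robot, y to its left, z up, the work surface at z = 0. Lengths are in mm, angles in rad, forces in N, time in s.
With the tool pointing down it reaches from about 300 to 875 mm from the base axis. Payload 4.2 kg.
Tool frame: the origin (TCP) lies between the finger pads; the fingertips stand ahead of it and the grasp point (between the pads) is the TCP (env.finger_overhang is the y of the fingertips in the tool frame, in mm); y points along the fingers, x is the direction in which the jaws open and shut, and the axes are right-handed (so a half turn about y gives the same grasp; the last joint's range is limited). The gripper opens to 85 mm and grips with 20 to 120 N. Pads are 22 mm wide; open, the fingers measure 114 mm over their backs; the gripper's body (76 mm by 85 mm) begins 54 mm behind the grasp point. The pads swing forward as they close: fully open they stand 13 mm farther back than shut.
Start: joints at [-1.28, 0.32, 1.565, -0, 1.257, -0.02], TCP at [175.85, -547.467, 213.638] pointing down, gripper open.
Joint ranges: [-3.11, 3.11], [-0.84, 2.01], [0.21, 2.61], [-1.34, 4.49], [0.05, 2.63], [-2.56, 2.56]. Speed limits (rad/s): [2.57, 2.57, 3.14, 3.14, 3.14, 3.14].

## Interface

Orientations are given as a 3x3 rotation matrix whose columns are the frame's x, y, z axes.
In Python, from cell import readout, optics, job_done, models, env gives the robot as it stands.
- The arm moves only by the tool servo_tool, never from a script. Its argument "commands" is a list that holds one entry, the list of rows, each a list of 7 numbers: the shift along the tool's x, y, z in cm, then the turn, a rotation vector about the tool's x, y, z in degrees, then the finger opening in cm, from 0 to 8.54. A call has 1 to 20 rows; each row shifts and turns the commanded pose from where the row before left it, along the tool's axes as they then stand; what a row does not reach is not made up. A row lasts 1/12 s, in which the tool goes at most 41.7 mm and 7.16 degrees, less where a joint would pass 70% of its speed; a pose out of reach is approached as far as the arm can. A call is refused whole if a number of a shift passes 4.17 or a number of a turn 7.16, either way. A call with a gripper value outside its range is refused whole. The fingers move at their own pace and stop on an object; "newtons" is the grip in N (left out, the last holds). Time passes only in rows, so rows that do not move let the fingers close. It gives the time, the measured TCP pose, the force and the opening at its end, in the units of the state.
- readout.observe(): the state, without advancing time (a new reading comes with each control period).
- optics.snapshot(name): name is "side" or "top"; returns the picture (400x640x3 uint8, red, green, blue); there is no depth.
- optics.calibration(name): a dict with "vertical_fov" (degrees; the focal length in pixels is half the picture's height over the tangent of half this angle, whatever the lens; pixels are square), "cx", "cy" (the principal point, pixels), "dist" ([k1, k2, p1, p2, k3] as OpenCV has them; the pictures are not rectified), "cam_to_world" (4x4, takes a point from camera to world coordinates). Camera axes: x right, y up, looking along -z (the intrinsics and any distortion apply to the point x, -y, -z); pixel columns grow to the right and rows downward; lengths in mm; the calibration is good to about 2 mm. A picture is of the moment at which its call begins. calibration takes no time and is no camera call.
- job_done(): hands the job in, once; it reports no verdict.
Trained networks look in the newest picture that a camera, given by its name, has taken for a name from the list of things; names that differ only in an ending like _2 or _b are one class to them, and where a whole thing is asked for, a point or a joint stands for the part that bears it (a point fixed in the world has none). Each returns a list of dicts, best first, with "score" (0 to 1); they miss things now and then, are a little off and sometimes report something else, mostly with a low value. They report only what shows in the picture. A call takes as long as a camera call.
- models.look_for(name, camera): "bbox" ([left, top, right, bottom] in pixels, round what is visible of it).
- models.mark_of(name, camera): "uv" ([column, row] in pixels: a listed point, or the origin of a listed thing).
The state is a dict: "t": time; "joint_positions": joint angles; "qd": joint speeds; "joint_efforts": joint torques, N m; "tool_pos": TCP position; "orientation": TCP orientation; "wrist_force": force on the tool from outside, world axes, zero at the start; "torque": the same for the moment, N m; "opening": opening from 0.0 (shut) to 1.0 (fully open).
Only numpy, scipy, OpenCV 4.12 (cv2) and the standard library are available. Lean on these libraries where they do the work, as an engineer would, in place of code of your own. Each camera call takes 0.05 s, during which the arm holds its last target.

## Task

Shut the two lids of the small green and grey tool chest so their edges lap: the rebated left lid first, then the flanged right lid over it, both fully home and flush. Then slide the red-knobbed spring pin along its slot until it drops into its hidden hole, pressing gently and not forcing the lids or the pin, and leave the things standing round the chest undisturbed.

Things in the scene. Friction and masses are not known exactly. Their poses are not given: they have to be found in the camera images.
- chest: Fixed grey steel chest, two green lids, 160 (its x) x 216 (its y) x 85 mm high, yawed a little; origin at the centre of its underside, z up, x away from the robot, y to its left. Two stones lie inside. Along x in the middle, under the lids' joint, runs a rail; its dark dust strip hides the pin's hole. Shut, the lids' tops are 95 mm up. Stiff hinges (0.25 N m): the lids (0.3 kg) stay where left.
- rebated_hinge (a point): Middle of the left lid's hinge line, at (0, +105, 85) mm in the chest's frame; the hinge runs along the chest's x, at the lid's under face.
- flanged_hinge (a point): Middle of the right lid's hinge line, at (0, -105, 85) mm in the chest's frame; the hinge runs along the chest's x, at the lid's under face.
- rebated_leaf (a joint): Angle (rad) of the left, rebated lid: 0 shut level, grows as it opens up and outward to the left, 1.57 upright, stop at 1.75. 160 mm long (along x), 10 mm thick, reaches 88 mm from the hinge; then a 4 mm steel lip, level with its under face and notched for the pin, goes on to 112 mm.
- flanged_leaf (a joint): Angle (rad) of the right, flanged lid: 0 shut, grows as it opens up and outward to the right, stop at 1.75. 160 mm long, 10 mm thick, 90 mm from hinge to edge; then a 5 mm steel flange level with its outer face goes on to 118 mm and lies over the other lid's lip. Shut first, it keeps the left lid ajar by 0.1 rad. The pin's spring resists the last 0.12 rad: press fully home, then it stays.
- pin_knob (a point): Centre of the red knob (24 mm diameter, 24 mm high) of the steel spring pin, on the outer face of the right lid's flange, 105 mm from the hinge. With both lids shut and the pin not yet dropped, the knob spans 31 to 55 mm above the lid's under face (21 to 45 mm above the lid's top); dropped, 12 mm less.
- pin_slide (a joint): Travel (m) of pin and dark carriage (30 x 26 mm, 7 mm high) along the flange's slot, along the chest's x: 0 at the robot's end (knob axis at chest x = -20 mm), where it starts, 0.060 at the far end; slides with 1 to 2 N. The strike hole under the lap, 16 mm wide for the 12 mm pin, lies anywhere from 0.022 to 0.052 of travel, not reported. Dropped in, the pin stops dead at the hole's edge.
- pin_drop (a joint): How far (m) the pin is down through the flange: about 0.000 while its tip rides on the strike plate with the lid shut, 0.012 once it has dropped in the hole. With the lid open the spring (2 N) also pushes it out to 0.012.
- pigment_jar: Glass jar of grey powder, 47 mm wide, 88 mm high, on the desk right of the chest; origin under its centre. Leave it alone.
- stone_cap: Turned granite cylinder, 62 mm wide, 47 mm high, on the desk right of the chest; origin under its centre. Leave it alone.

How it is judged (in metres and radians):
On the way, in this order (a step that is already met when the one before it is completed fails the run):
1. the rebated left lid is shut while the flanged right lid still stands open (value of joint rebated_leaf below 0.035 rad and value of joint flanged_leaf above 0.3 rad), for 0.2 s.
2. the flanged right lid is shut over it, both lids home (value of joint each of rebated_leaf, flanged_leaf below 0.035 rad), for 0.2 s.
3. the pin has been slid along and has dropped into the hidden hole (all of step 2 and value of joint pin_drop above 0.009 m and value of joint pin_slide above 0.018 m), for 0.2 s.
At the end, for the whole second after the job is handed in: Both lids are shut to within 0.035 rad (4 mm at their edges), the flange lying over the lip, and the pin is at least 9 mm down in the hidden hole, all at rest (all of step 3 and velocity of joint rebated_leaf between -0.05 and 0.05 rad/s and velocity of joint flanged_leaf between -0.05 and 0.05 rad/s and velocity of joint pin_slide between -0.05 and 0.05 m/s); the robot touches nothing.
It fails at once if the chest, its lids or its pin are forced with more than 80 N (contact force between any of the arm, the fingers and chest above 80 N).
It fails at once if a bystander is shifted by more than 20 mm or tipped (distance of any of pigment_jar, stone_cap from where it was at the start of the episode above 0.02 m or angle between any of pigment_jar, stone_cap's own z axis and vertical above 0.5 rad).
It also fails if it takes over 58 s, if anything falls off the work surface, if the arm or the gripper's body presses on something with over 40 N, if the wrist force passes 120 N, or if a joint passes its speed limit or range.

## Working session

There is one attempt and no reset: what is moved stays moved. The work goes in short steps, Python scripts to look and compute and a tool call to move; the robot and the scene stay as the last step left them, time stands still between calls to the robot, and variables do not carry over. Pictures are saved under pics/ and viewed, and the job is handed in when it is done.

Besides the shell and the picture viewer there is one more tool, called after "Request:" by a JSON object that holds its "method" and its "body". servo_tool: Moves the arm, as the interface text tells. Its arguments: {"type":"object","properties":{"commands":{"type":"array","items":{"type":"array","items":{"type":"array","items":{"type":"number"}}}},"newtons":{"type":"number"}},"required":["commands"]}

```bash
mkdir -p pics; ls
python3 - <<'E'
from cell import readout, optics, models, env
import cv2
s=readout.observe()
for k,v in s.items(): print(k,v)
print(env.finger_overhang)
for n in ("side","top"):
    im=optics.snapshot(n); cv2.imwrite(f"pics/{n}0.png",im[:,:,::-1])
    print(n,optics.calibration(n))
    for t in ("chest","rebated_hinge","flanged_hinge","pin_knob","pigment_jar","stone_cap"):
        r=models.mark_of(t,n); print(t,[(x['uv'],round(x['score'],2)) for x in r[:2]])
E
```

```text
pics
t 0.0
joint_positions [-1.28001113e+00  3.20284753e-01  1.56570754e+00 -1.22488599e-05
  1.25741759e+00 -1.99974934e-02]
qd [-0.00055214 -0.00054315  0.00143254 -0.00177969  0.00062921 -0.0005392 ]
joint_efforts [-1.92132167e-03 -4.15525496e+01 -2.34167129e+01 -3.10022697e-04
  8.17383727e-03  4.26130086e-06]
tool_pos [ 175.68352926 -546.94662165  212.77534101]
orientation [[ 3.05807047e-01 -5.32171075e-04  9.52093360e-01]
 [-9.52091775e-01  1.73759965e-03  3.05807509e-01]
 [-1.81709900e-03 -9.99998349e-01  2.46945132e-05]]
wrist_force [ 0.85786881 -0.588408    1.31951328]
torque [0.02427259 0.00911306 0.00644775]
opening 1.0003263713964998
19.0
side {'vertical_fov': 48.77120528414978, 'cx': 322.2123090772879, 'cy': 199.64234675181214, 'dist': array([-0.00410668,  0.        ,  0.        ,  0.        ,  0.        ]), 'cam_to_world': array([[-8.97971705e-01, -3.82953099e-01,  2.16780399e-01,
         6.37784258e+02],
       [ 4.40002856e-01, -7.88815279e-01,  4.29147925e-01,
         2.90787466e+02],
       [ 6.65616343e-03,  4.80746689e-01,  8.76834258e-01,
         8.48198473e+0
[... 353 characters left out ...]
: 202.90963827386813, 'dist': array([-0.10856095,  0.        ,  0.        ,  0.        ,  0.        ]), 'cam_to_world': array([[ 2.10846273e-02,  9.87538141e-01, -1.55961079e-01,
         3.11566322e+02],
       [-9.99055079e-01,  2.67414052e-02,  3.42614559e-02,
        -5.06320550e+01],
       [ 3.80051129e-02,  1.55091318e-01,  9.87168828e-01,
         1.03164591e+03],
       [ 0.00000000e+00,  0.00000000e+00,  0.00000000e+00,
         1.00000000e+00]])}
chest [([289.6, 212.2], 0.67)]
rebated_hinge [([236.9, 214.4], 0.87)]
flanged_hinge [([339.1, 191.8], 0.78)]
pin_knob [([342.3, 193.3], 0.82), ([237.2, 214.4], 0.46)]
pigment_jar [([368.7, 221.2], 0.93)]
stone_cap [([354.8, 182.9], 0.78)]
```

View pics/side0.png

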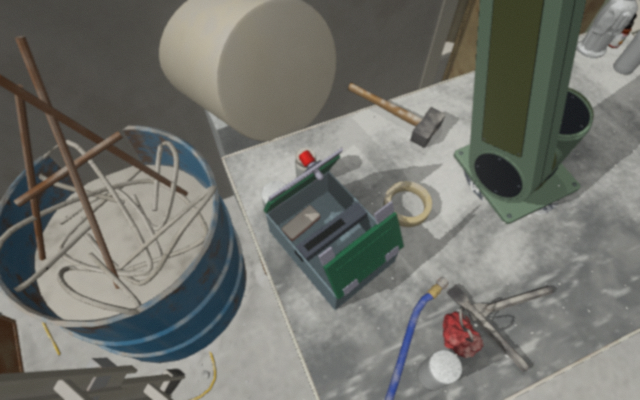

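View pics/top0.png

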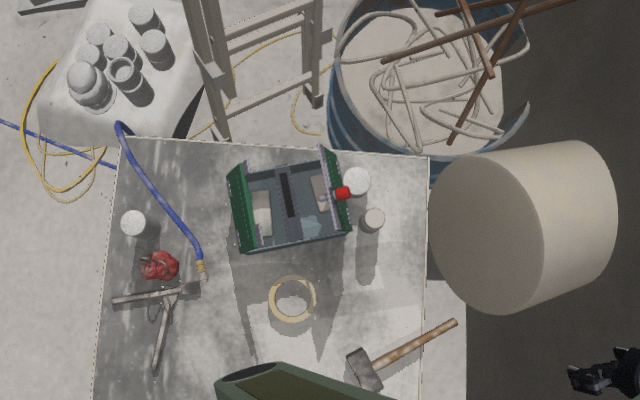

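Run:
```python
import cv2
a=cv2.imread("pics/side0.png")[110:310,220:450]; b=cv2.imread("pics/top0.png")[140:290,200:430]
cv2.imwrite("pics/s0c.png",cv2.resize(a,None,fx=3,fy=3,interpolation=2)[:600,:800]);cv2.imwrite("pics/t0c.png",cv2.resize(b,None,fx=3.4,fy=3.4,interpolation=2))
```

```text
(no output)
```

View pics/s0c.png

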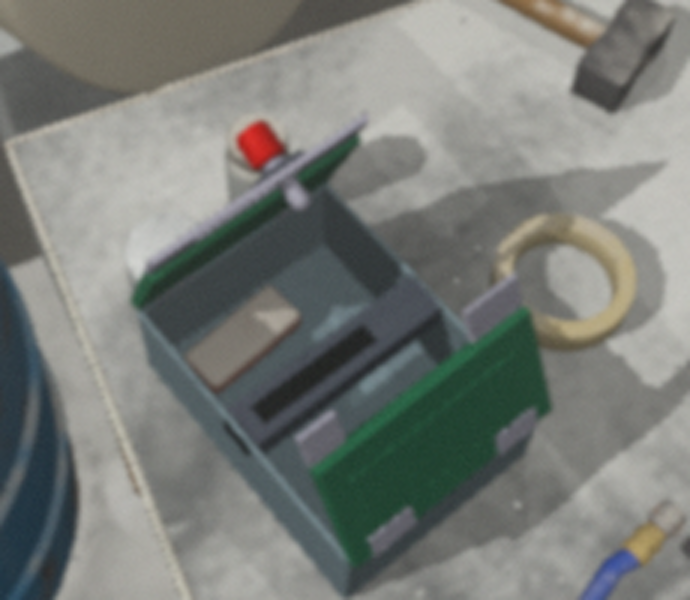

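View pics/t0c.png

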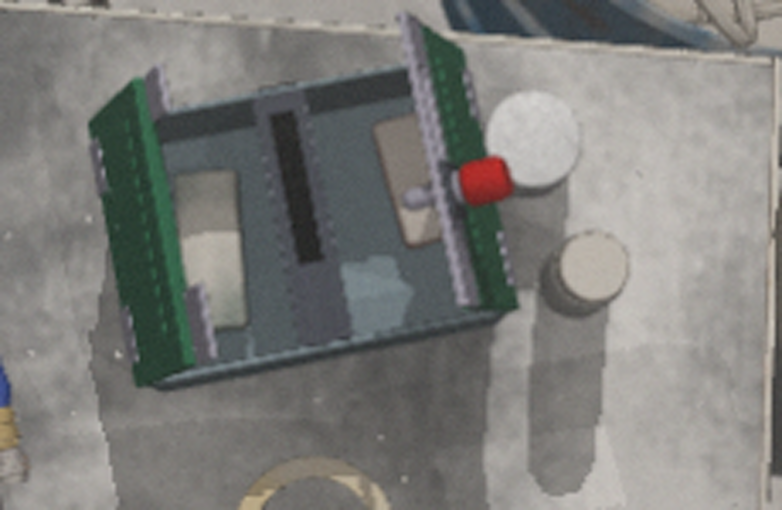

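```bash
cat > geo.py <<'E'
import numpy as np, cv2
from cell import optics
from scipy.spatial.transform import Rotation as R
C={n:optics.calibration(n) for n in("side","top")}
def proj(n,P):
    c=C[n];P=np.atleast_2d(np.asarray(P,float));T=c["cam_to_world"]
    Q=(P-T[:3,3])@T[:3,:3]; Q=Q*[1,-1,-1]
    f=200/np.tan(np.radians(c["vertical_fov"]/2))
    K=np.array([[f,0,c["cx"]],[0,f,c["cy"]],[0,0,1.]])
    return cv2.projectPoints(Q,np.zeros(3),np.zeros(3),K,np.asarray(c["dist"]))[0].reshape(-1,2)
def chest2w(p,P):
    x,y,yaw=p[:3]; c,s=np.cos(yaw),np.sin(yaw)
    P=np.atleast_2d(np.asarray(P,float)); return P@np.array([[c,s,0],[-s,c,0],[0,0,1]])+[x,y,0]
def L(a,x,r,h): # left lid: r from hinge, h above under face
    return [x,105-r*np.cos(a)+h*np.sin(a),85+r*np.sin(a)+h*np.cos(a)]
def Rr(a,x,r,h):
    q=L(a,x,r,h); return [q[0],-q[1],q[2]]
E
cat > fit.py <<'E'
from geo import *
from scipy.optimize import least_squares
def S(u,v): return (220+u/3,110+v/3)
def T(u,v): return (200+u/3.4,140+v/3.4)
obs=[]
def add(n,uv,f,w=1): obs.append((n,uv,f,w))
add("top",(236.9,214.4),lambda a,b:[0,105,85]);add("side",(367.7,272.2),lambda a,b:[0,105,85])
add("top",(339.1,191.8),lambda a,b:[0,-105,85],.5);add("side",(298.5,191.9),lambda a,b:[0,-105,85],.5)
add("top",(342.3,193.3),lambda a,b:Rr(b,-20,105,31),.7);
add("side",S(260,145),lambda a,b:Rr(b,-20,105,31),.7)
add("side",S(313,470),lambda a,b:L(a,80,88,10));add("side",S(527,312),lambda a,b:L(a,-80,88,10))
add("side",S(350,565),lambda a,b:[80,108,85]);add("side",S(548,408),lambda a,b:[-80,108,85])
add("side",S(365,118),lambda a,b:Rr(b,-80,118,7));add("side",S(150,265),lambda a,b:Rr(b,80,118,7))
add("top",T(402,15),lambda a,b:Rr(b,80,118,7));add("top",T(462,305),lambda a,b:Rr(b,-80,118,7))
add("top",T(140,80),lambda a,b:L(a,80,88,10));add("top",T(192,377),lambda a,b:L(a,-80,88,10))
add("top",T(90,122),lambda a,b:L(a,80,0,10));
def res(p):
    r=[]
    for n,uv,f,w in obs: r+=list((proj(n,chest2w(p,f(p[3],p[4])))[0]-uv)*w)
    return r
s=least_squares(res,[520,0,.15,1.3,1.4],loss="soft_l1",x_scale=[50,50,.1,.1,.1])
print(s.x, s.cost); e=np.array(res(s.x)).reshape(-1,2)
for o,q in zip(obs,e): print(o[0],np.round(o[1],1),q.round(1))
import json; json.dump(list(s.x),open("pose.json","w"))
p=s.x;a,b=p[3:]
def box(f,x0,x1,r0,r1,h0,h1): return [[f(x,r,h) for x,r in((x0,r0),(x1,r0),(x1,r1),(x0,r1),(x0,r0))] for h in(h0,h1)]
lines=box(lambda x,r,h:L(a,x,r,h),-80,80,0,88,0,10)+box(lambda x,r,h:L(a,x,r,h),-80,80,88,112,0,4)+box(lambda x,r,h:Rr(b,x,r,h),-80,80,0,90,0,10)+box(lambda x,r,h:Rr(b,x,r,h),-80,80,90,118,5,10)+box(lambda x,y,z:[x,y,z],-80,80,-108,108,0,85)
lines+=[[Rr(b,-20,105,31),Rr(b,-20,105,55)]]
for n,(u0,v0,w,h,k) in {"side":(220,110,230,200,3),"top":(200,140,230,150,3.4)}.items():
    im=cv2.resize(cv2.imread(f"pics/{n}0.png")[v0:v0+h,u0:u0+w],None,fx=k,fy=k,interpolation=2)
    for l in lines:
        q=((proj(n,chest2w(p,l))-[u0,v0])*k).astype(np.int32)
        cv2.polylines(im,[q],False,(0,255,255),1)
    cv2.imwrite(f"pics/fit_{n}.png",im)
E
python3 fit.py
```

```text
[ 4.58980308e+02 -1.82321428e+01  2.27857975e-01  1.06960525e+00
  1.23236731e+00] 20.126481811616326
top [236.9 214.4] [-1.2 -0.9]
side [367.7 272.2] [ 1.7 -3.1]
top [339.1 191.8] [-0.3  0.5]
side [298.5 191.9] [ 0.1 -0.4]
top [342.3 193.3] [0.2 0.1]
side [306.7 158.3] [ 0.3 -1.2]
side [324.3 266.7] [-0.2 -0.6]
side [395.7 214. ] [-0.3 -2.9]
side [336.7 298.3] [ 0.1 -0.7]
side [402.7 246. ] [-0.4 -1.3]
side [341.7 149.3] [ 0.9 -1.7]
side [270.  198.3] [ 0.3 -1.8]
top [318.2 144.4] [-1.9 -1.9]
top [335.9 229.7] [-0.9 -0.6]
top [241.2 163.5] [-1.3 -1.5]
top [256.5 250.9] [-0.7 -4. ]
top [226.5 175.9] [-2.5 -0.6]
```

View pics/fit_side.png

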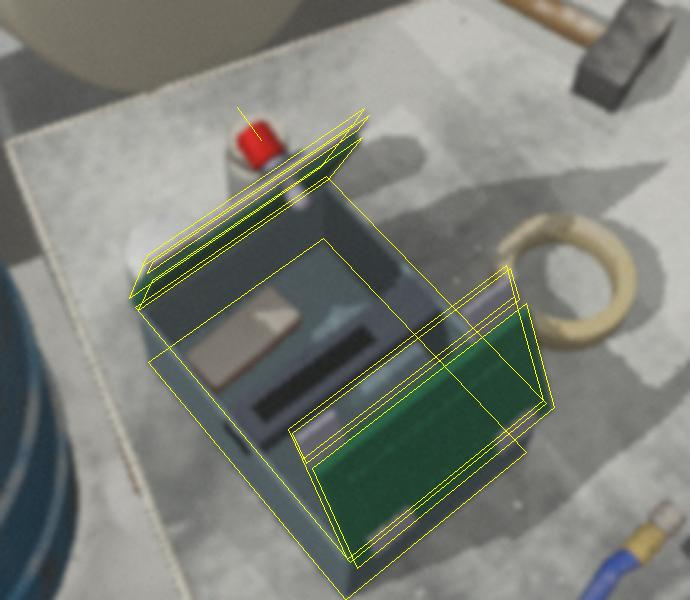

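View pics/fit_top.png

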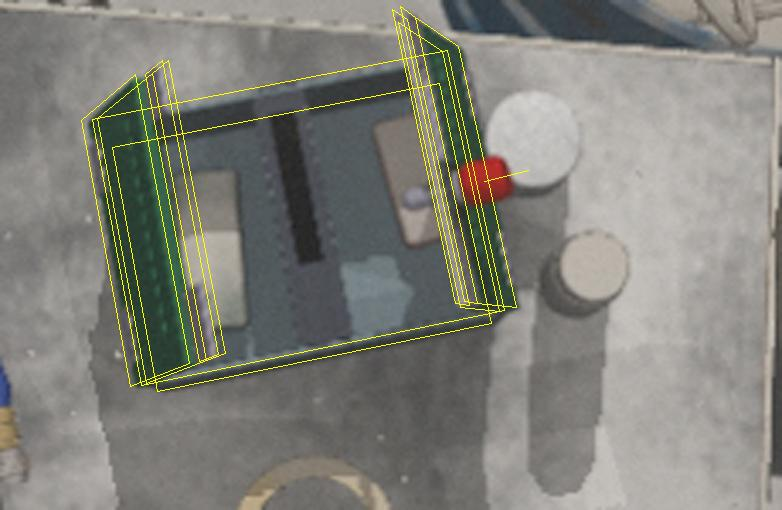

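Both pictures agree with a chest at about (459, −18), yaw 0.228, with the left lid at about 1.07 rad and the right at about 1.23 rad. I'll travel high toward the left side of the chest first.

Request:
{"method": "servo_tool", "body": {"commands": [[[-2.85, -1.34, 1.23, 0, 0, 0, 0], [-2.85, -1.34, 1.23, 0, 0, 0, 0], [-2.85, -1.34, 1.23, 0, 0, 0, 0], [-2.85, -1.34, 1.23, 0, 0, 0, 0], [-2.85, -1.34, 1.23, 0, 0, 0, 0], [-2.85, -1.34, 1.23, 0, 0, 0, 0], [-2.85, -1.34, 1.23, 0, 0, 0, 0], [-2.85, -1.34, 1.23, 0, 0, 0, 0], [-2.38, 0, 2.64, 0, 0, 0, 0], [-2.38, 0, 2.64, 0, 0, 0, 0], [-2.38, 0, 2.64, 0, 0, 0, 0], [-2.38, 0, 2.64, 0, 0, 0, 0], [-2.38, 0, 2.64, 0, 0, 0, 0], [-2.38, 0, 2.64, 0, 0, 0, 0], [-2.38, 0, 2.64, 0, 0, 0, 0], [-2.38, 0, 2.64, 0, 0, 0, 0], [-2.38, 0, 2.64, 0, 0, 0, 0], [-2.38, 0, 2.64, 0, 0, 0, 0], [-2.38, 0, 2.64, 0, 0, 0, 0], [-2.38, 0, 2.64, 0, 4.7, 0, 0]]], "newtons": 30}}

```text
t: 2.37
tool_pos: [414.5, 70.4, 321.0]
orientation: [[0.226, 0.001, 0.974], [-0.974, -0.0, 0.226], [0.0, -1.0, 0.001]]
wrist_force: [0.7, -0.5, 1.0]
opening: -0.002
```

```bash
cat > st.py <<'E'
from cell import readout
from geo import *
import json,sys
p=json.load(open("pose.json"))
def state():
    s=readout.observe(); O=np.array(s["orientation"]); c,sn=np.cos(p[2]),np.sin(p[2])
    Rz=np.array([[c,sn,0],[-sn,c,0],[0,0,1]])
    t=np.array(s["tool_pos"]); q=Rz@(t-[p[0],p[1],0])
    print("t %.2f"%s["t"],"TCPw",t.round(1),"chest",q.round(1),"tip z",(t[2]+19*O[2,1]).round(1),"F(chest)",(Rz@np.array(s["wrist_force"])).round(1),"open",round(float(s["opening"]),2))
    print("axes in chest\n",(Rz@O).round(3))
    return q,Rz@O
def to(*tg):  # tool-frame shift(cm) to reach TCP chest target
    q,O=state(); print("shift cm",(O.T@(np.array(tg)-q)/10).round(2))
if __name__=="__main__":
    if len(sys.argv)>3: to(*map(float,sys.argv[1:4]))
    else: state()
E
python3 st.py 0 118 175
```

```text
t 2.37 TCPw [414.5  70.4 321. ] chest [-23.3  96.4 321. ] tip z 302.0 F(chest) [ 0.6 -0.7  1. ] open -0.0
axes in chest
 [[ 0.     0.001  1.   ]
 [-1.    -0.     0.   ]
 [ 0.    -1.     0.001]]
shift cm [-2.17 14.6   2.32]
```

Request:
{"method": "servo_tool", "body": {"commands": [[[-2.2, 1, 2.3, 0, 0, 0, 0], [0, 3.4, 0, 0, 0, 0, 0], [0, 3.4, 0, 0, 0, 0, 0], [0, 3.4, 0, 0, 0, 0, 0], [0, 2.4, 0, 0, 0, 0, 0], [0, 1.1, 0, 0, 0, 0, 0], [0, 0, 0, 0, 0, 0, 0], [0, 0, 0, 0, 0, 0, 0]]]}}

```text
t: 3.03
tool_pos: [431.5, 95.2, 173.8]
orientation: [[0.227, -0.001, 0.974], [-0.974, -0.0, 0.227], [0.0, -1.0, -0.001]]
wrist_force: [0.7, -0.3, 0.4]
opening: 0.001
```

Run:
```python
from st import *
import cv2
state()
for n in("side","top"):
    im=optics.snapshot(n)
    cv2.imwrite(f"pics/{n}1.png",cv2.resize(im[100:310,200:460,::-1],None,fx=3,fy=2.8,interpolation=2))
```

```text
t 3.03 TCPw [431.5  95.2 173.8] chest [ -1.1 116.7 173.8] tip z 154.8 F(chest) [ 0.6 -0.4  0.4] open 0.0
axes in chest
 [[ 0.001 -0.001  1.   ]
 [-1.    -0.     0.001]
 [ 0.    -1.    -0.001]]
```

View pics/side1.png

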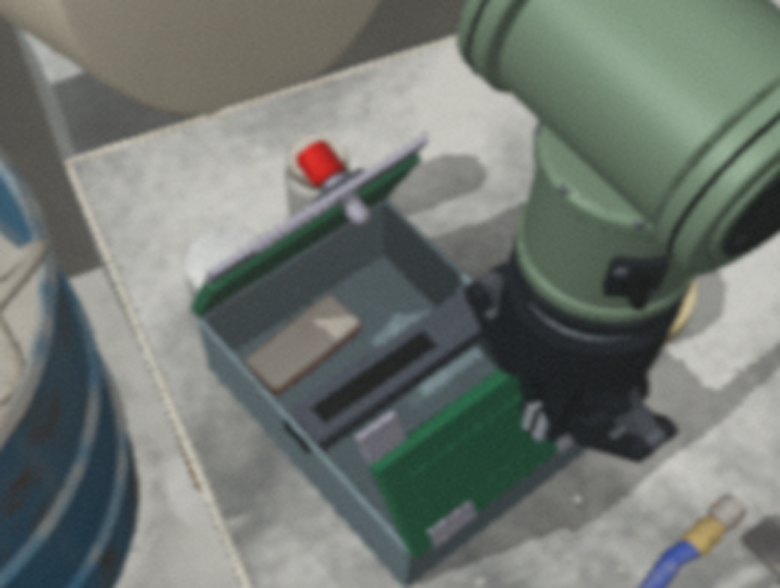

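View pics/top1.png

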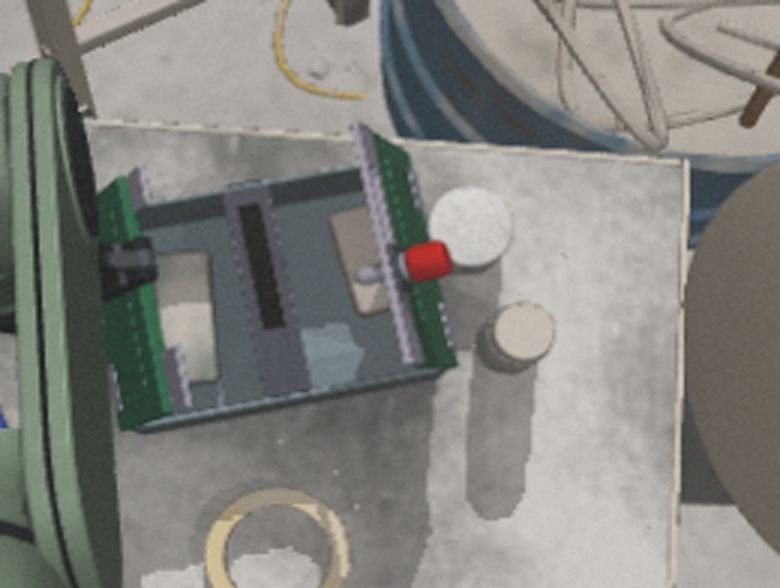

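Run:
```python
import numpy as np
# corner path
a=np.linspace(1.07,0,16); r=np.linspace(74,84,16)
y=105-r*np.cos(a)+10*np.sin(a)+14.5; z=85+r*np.sin(a)+10*np.cos(a)
P=np.c_[-y,-z]/10; print(np.c_[a,y,z].round(2)); print(np.diff(P,axis=0).round(2).tolist())
```

```text
[[1.0700e+00 9.2740e+01 1.5471e+02]
 [1.0000e+00 8.7480e+01 1.5319e+02]
 [9.3000e-01 8.2300e+01 1.5127e+02]
 [8.6000e-01 7.7240e+01 1.4895e+02]
 [7.8000e-01 7.2310e+01 1.4625e+02]
 [7.1000e-01 6.7570e+01 1.4317e+02]
 [6.4000e-01 6.3020e+01 1.3972e+02]
 [5.7000e-01 5.8700e+01 1.3591e+02]
 [5.0000e-01 5.4640e+01 1.3177e+02]
 [4.3000e-01 5.0870e+01 1.2730e+02]
 [3.6000e-01 4.7400e+01 1.2254e+02]
 [2.9000e-01 4.4270e+01 1.1749e+02]
 [2.1000e-01 4.1490e+01 1.1219e+02]
 [1.4000e-01 3.9100e+01 1.0665e+02]
 [7.0000e-02 3.7090e+01 1.0091e+02]
 [0.0000e+00 3.5500e+01 9.5000e+01]]
[[0.53, 0.15], [0.52, 0.19], [0.51, 0.23], [0.49, 0.27], [0.47, 0.31], [0.45, 0.35], [0.43, 0.38], [0.41, 0.41], [0.38, 0.45], [0.35, 0.48], [0.31, 0.5], [0.28, 0.53], [0.24, 0.55], [0.2, 0.57], [0.16, 0.59]]
```

Approach plus first half of the arc.

Request:
{"method": "servo_tool", "body": {"commands": [[[0.8, 0, 0, 0, 0, 0, 0], [0.8, 0, 0, 0, 0, 0, 0], [0.8, 0, 0, 0, 0, 0, 0], [0.53, 0.15, 0, 0, 0, 0, 0], [0.52, 0.19, 0, 0, 0, 0, 0], [0.51, 0.23, 0, 0, 0, 0, 0], [0.49, 0.27, 0, 0, 0, 0, 0], [0.47, 0.31, 0, 0, 0, 0, 0], [0.45, 0.35, 0, 0, 0, 0, 0]]]}}

```text
t: 3.88
tool_pos: [443.7, 42.4, 158.4]
orientation: [[0.227, -0.0, 0.974], [-0.974, -0.0, 0.227], [0.0, -1.0, -0.0]]
wrist_force: [0.3, -0.2, -0.4]
opening: -0.003
```

Run:
```python
from st import *
import cv2
state()
for n in("side",):
    im=optics.snapshot(n)
    cv2.imwrite(f"pics/{n}2.png",cv2.resize(im[100:310,200:460,::-1],None,fx=3,fy=2.8,interpolation=2))
```

```text
t 3.88 TCPw [443.7  42.4 158.4] chest [ -1.2  62.5 158.4] tip z 139.4 F(chest) [ 0.2 -0.3 -0.4] open -0.0
axes in chest
 [[ 0.001 -0.     1.   ]
 [-1.    -0.     0.001]
 [ 0.    -1.    -0.   ]]
```

View pics/side2.png

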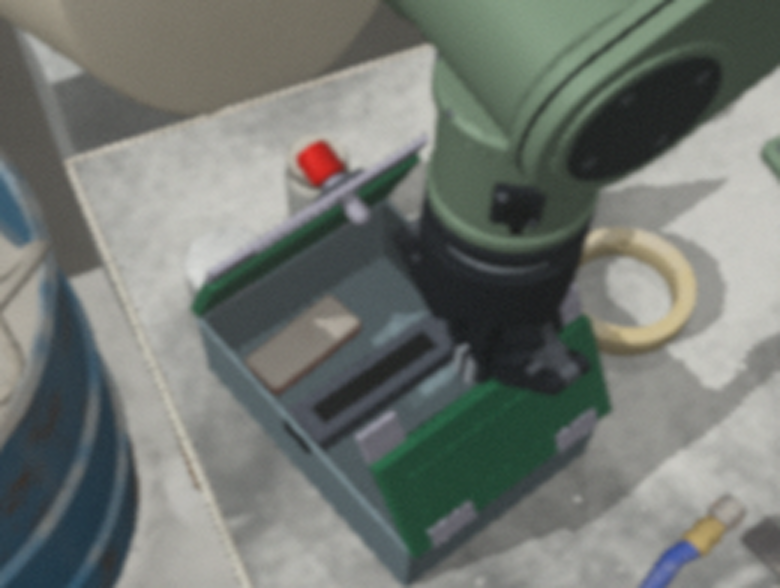

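Run:
```python
from st import *
import cv2
s=readout.observe();t=np.array(s["tool_pos"])
for n in("side","top"):
    im=optics.snapshot(n)[:,:,::-1].copy()
    im=cv2.resize(im[100:300,200:430],None,fx=3.4,fy=3,interpolation=2)
    pts=[t,t+[0,0,-19],t+[0,0,54]]
    for i,q in enumerate(proj(n,pts)):
        u=((q-[200,100])*[3.4,3]).astype(int); print(n,q)
        cv2.circle(im,tuple(int(k) for k in u),3,[(0,0,255),(0,255,255),(255,0,0)][i],-1)
    cv2.imwrite(f"pics/{n}3.png",im)
```

```text
side [357.51442348 235.38170318]
side [356.67913781 239.83531254]
side [360.10315307 221.57777885]
top [253.42282174 204.45097277]
top [254.42438851 205.98306183]
top [250.33034011 199.71832618]
```

View pics/side3.png

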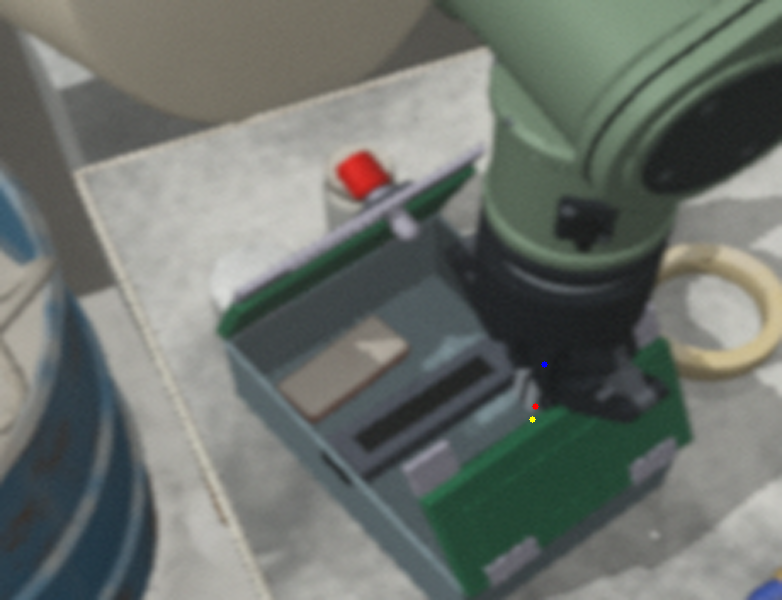

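View pics/top3.png

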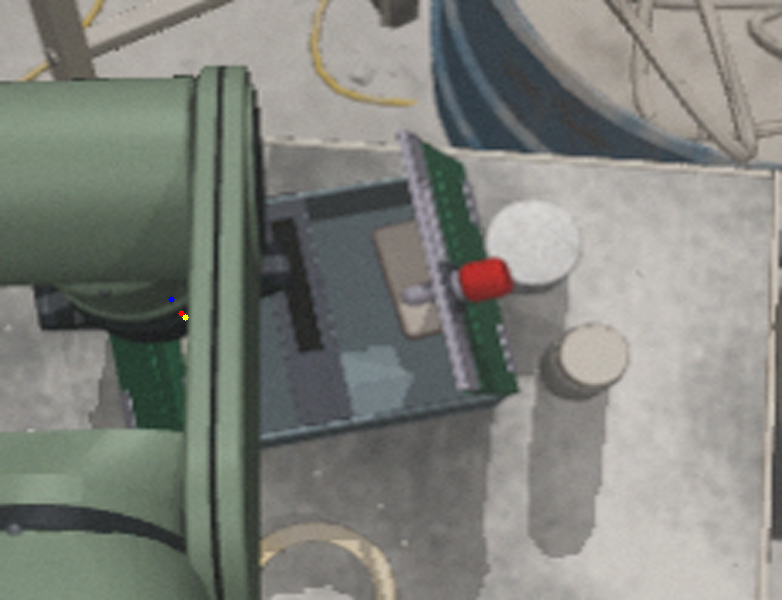

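Run:
```python
from geo import *
im=cv2.imread("pics/side1.png")
t=np.array([431.5,95.2,173.8])
for i,q in enumerate(proj("side",[t,t+[0,0,-19],t+[0,0,54],t+[0,0,-120]])):
    u=(q-[200,100])*[3,2.8]; print(q,u)
    cv2.circle(im,tuple(int(k) for k in u),3,[(0,0,255),(0,255,255),(255,0,0),(255,255,255)][i],-1)
cv2.imwrite("pics/s1b.png",cv2.resize(im[250:550,350:750],None,fx=2,fy=2))
im=cv2.imread("pics/side3.png"); cv2.imwrite("pics/s3b.png",cv2.resize(im[250:550,350:750],None,fx=2,fy=2))
```

```text
[380.22777267 255.35763   ] [540.68331802 435.00136399]
[378.83958782 259.56704937] [536.51876345 446.78773823]
[384.54837557 242.25495382] [553.64512671 398.3138707 ]
[372.40090868 279.08866637] [517.20272603 501.44826583]
```

View pics/s1b.png

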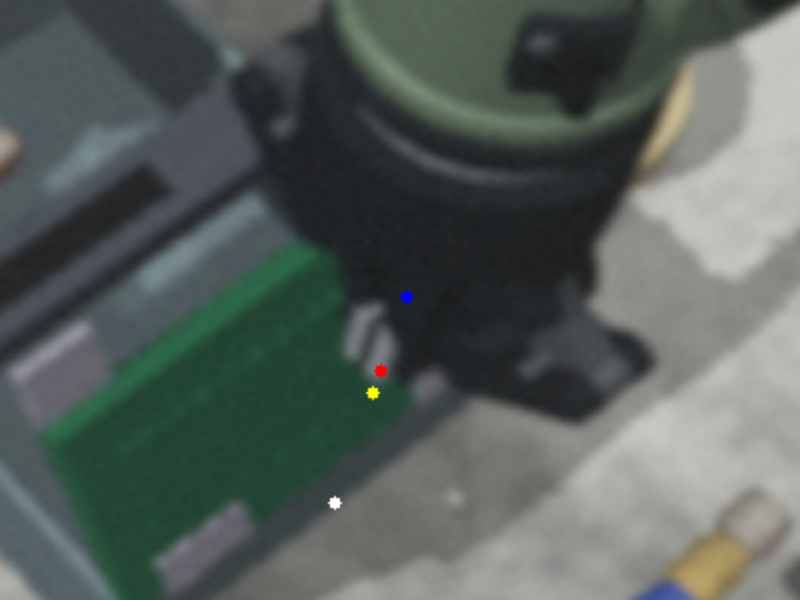

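View pics/s3b.png

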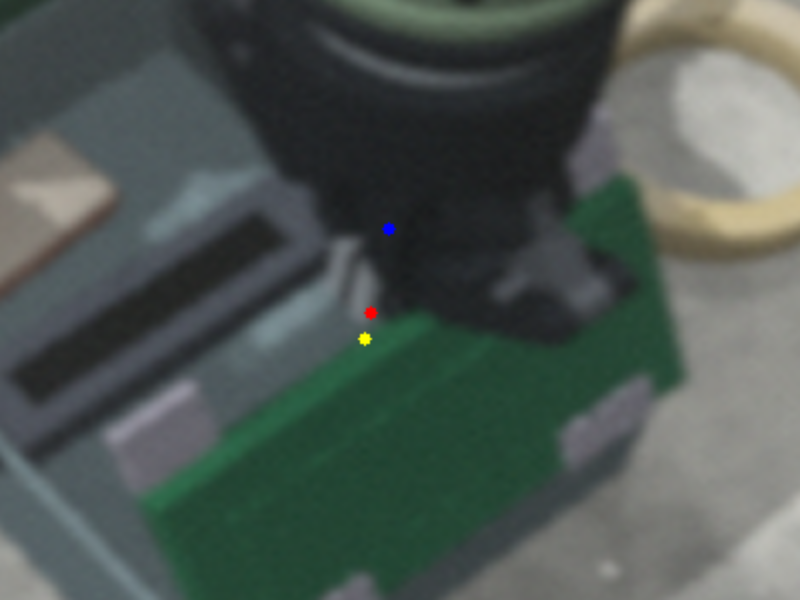

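Run:
```python
import cv2
a=cv2.imread("pics/top0.png")[155:260,215:275]; cv2.imwrite("pics/z1.png",cv2.resize(a,None,fx=5.7,fy=5.7,interpolation=0)) 
a=cv2.imread("pics/side0.png")[195:310,315:415]; cv2.imwrite("pics/z2.png",cv2.resize(a,None,fx=5,fy=5,interpolation=0))
a=cv2.imread("pics/fit_top.png")[40:410,60:260]; cv2.imwrite("pics/z3.png",cv2.resize(a,None,fx=1.6,fy=1.6))
```

```text
(no output)
```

View pics/z1.png

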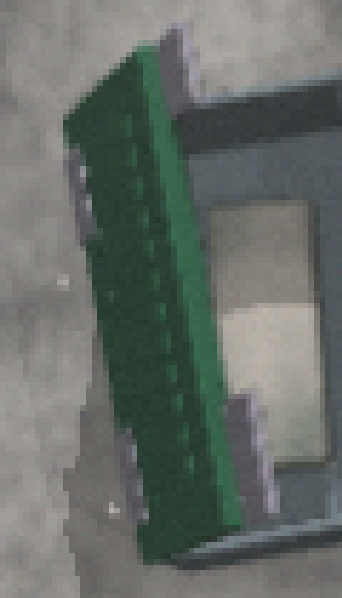

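View pics/z2.png

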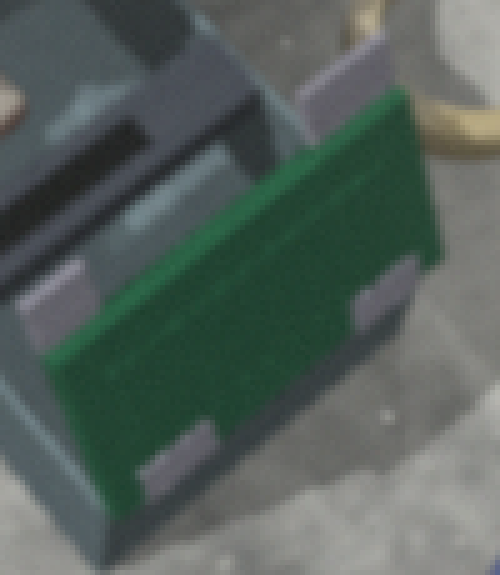

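View pics/z3.png

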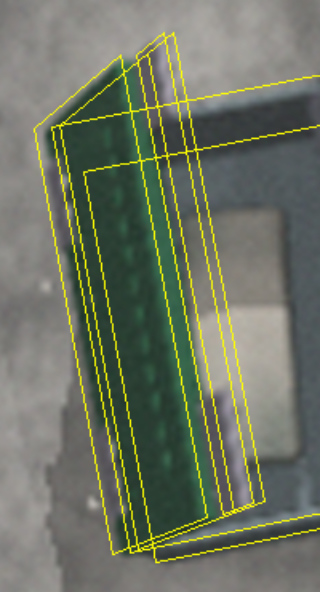

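```bash
python3 - <<'E'
s=open("fit.py").read()
i=s.index('add("side",S(313'); j=s.index("def res")
new='''
Z1=lambda u,v:(215+u/5.7,155+v/5.7)
Z2=lambda u,v:(315+u/5,195+v/5)
for Z,n,pts in ((Z1,"top",[(138,48),(212,527),(158,45),(240,525),(187,26),(277,513),(65,120),(142,562)]),(Z2,"side",[(60,372),(405,103),(47,355),(402,87),(18,298),(383,30),(110,517),(442,262)])):
    for (u,v),(x,r,h) in zip(pts,[(80,88,10),(-80,88,10),(80,88,0),(-80,88,0),(80,112,2),(-80,112,2),(80,0,10),(-80,0,10)]):
        add(n,Z(u,v),lambda a,b,x=x,r=r,h=h:L(a,x,r,h))
add("side",S(365,118),lambda a,b:Rr(b,-80,118,7));add("side",S(150,265),lambda a,b:Rr(b,80,118,7))
add("top",T(402,15),lambda a,b:Rr(b,80,118,7));add("top",T(462,305),lambda a,b:Rr(b,-80,118,7))
'''
open("fit.py","w").write(s[:i]+new+s[j:])
E
python3 fit.py
```

```text
[ 4.59261047e+02 -2.01714217e+01  2.24032183e-01  1.15039505e+00
  1.21740132e+00] 31.582914792291493
top [236.9 214.4] [-0.3 -1.2]
side [367.7 272.2] [ 0.9 -3.8]
top [339.1 191.8] [0.2 0.6]
side [298.5 191.9] [-0.1 -0.8]
top [342.3 193.3] [0.3 0.3]
side [306.7 158.3] [ 0.4 -1.3]
top [239.2 163.4] [-1.9 -1.3]
top [252.2 247.5] [ 0.7 -0.2]
top [242.7 162.9] [-0.3 -1.2]
top [257.1 247.1] [ 1.  -0.7]
top [247.8 159.6] [-2.6 -1.7]
top [263.6 245. ] [-2.2 -0.3]
top [226.4 176.1] [-1.5 -1. ]
top [239.9 253.6] [-0.9 -0.1]
side [327.  269.4] [-1.1 -1.7]
side [396.  215.6] [ 1.6 -3.1]
side [324.4 266. ] [-2.1 -1.6]
side [395.4 212.4] [-1.8 -2.4]
side [318.6 254.6] [0.7 1.1]
side [391.6 201. ] [ 0.8 -0.4]
side [337.  298.4] [1.2 0.4]
side [403.4 247.4] [ 0.8 -1.8]
side [341.7 149.3] [ 1.1 -1.7]
side [270.  198.3] [ 0.3 -2. ]
top [318.2 144.4] [-1.5 -1.7]
top [335.9 229.7] [-0.9 -0.3]
```

Run:
```python
from cell import optics
import cv2,numpy as np
im=optics.snapshot("side")[:,:,::-1]; cv2.imwrite("pics/side4.png",im)
a=cv2.imread("pics/side0.png")[195:310,315:415]; b=im[195:310,315:415]
cv2.imwrite("pics/z4.png",cv2.resize(np.hstack([a,b]),None,fx=4,fy=4,interpolation=0))
```

```text
(no output)
```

View pics/z4.png

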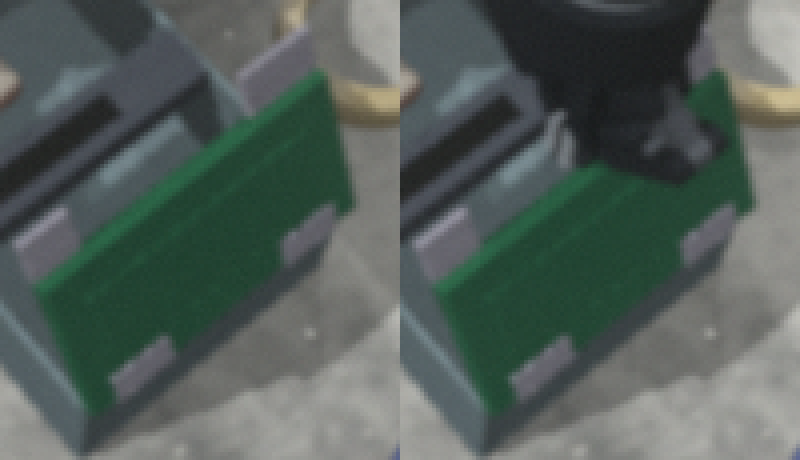

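Request:
{"method": "servo_tool", "body": {"commands": [[[0, -1, 0, 0, 0, 0, 0], [0, -1, 0, 0, 0, 0, 0]]]}}

```text
t: 4.25
tool_pos: [443.2, 43.0, 178.7]
orientation: [[0.227, -0.001, 0.974], [-0.974, -0.0, 0.227], [-0.0, -1.0, -0.001]]
wrist_force: [1.0, -0.7, 0.4]
opening: -0.0
```

```bash
cat > z.py <<'E'
import sys
from st import *
import cv2
n,name,u0,v0,w,h,k=sys.argv[1],sys.argv[2],*map(int,sys.argv[3:8])
state(); im=optics.snapshot(n)[:,:,::-1]; cv2.imwrite(f"pics/{name}_full.png",im)
cv2.imwrite(f"pics/{name}.png",cv2.resize(im[v0:v0+h,u0:u0+w],None,fx=k,fy=k,interpolation=cv2.INTER_CUBIC))
t=np.array(readout.observe()["tool_pos"]); print("tip px",(proj(n,[t+[0,0,-19]])[0]-[u0,v0])*k)
E
python3 z.py side a5 315 180 110 100 7
```

```text
t 4.25 TCPw [443.2  43.  178.7] chest [ -1.6  65.2 178.7] tip z 159.7 F(chest) [ 0.8 -0.9  0.4] open -0.0
axes in chest
 [[ 0.005 -0.001  1.   ]
 [-1.     0.     0.005]
 [-0.    -1.    -0.001]]
tip px [296.52890387 387.67945513]
```

View pics/a5.png

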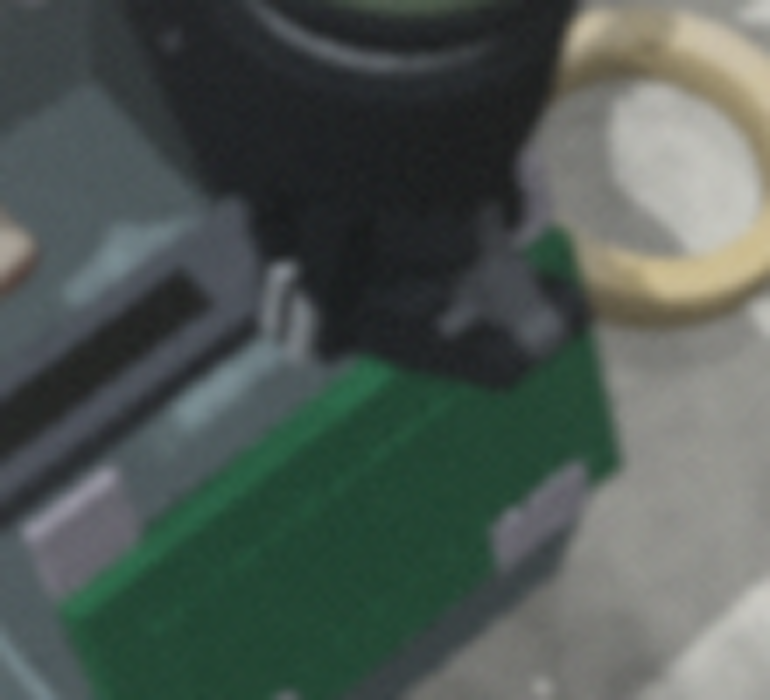

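The closed fingers' visible tip projects about 4 px higher than my assumed tip, so they are effectively shorter and skimmed over the lid rim. I'll back out and come in lower.

Request:
{"method": "servo_tool", "body": {"commands": [[[0, -2, 0, 0, 0, 0, 0], [-2, -1, 0, 0, 0, 0, 0], [-3.5, 0, 0, 0, 0, 0, 0], [0, 3, 0, 0, 0, 0, 0], [0, 3, 0, 0, 0, 0, 0], [0, 0, 0, 0, 0, 0, 0], [0, 0, 0, 0, 0, 0, 0]]]}}

```text
t: 4.88
tool_pos: [430.2, 96.5, 148.1]
orientation: [[0.227, -0.003, 0.974], [-0.974, -0.001, 0.227], [-0.0, -1.0, -0.003]]
wrist_force: [0.1, -0.6, 0.8]
opening: -0.003
```

```bash
python3 z.py side a6 315 195 110 120 6
```

```text
t 4.88 TCPw [430.2  96.5 148.1] chest [ -2.4 120.2 148.1] tip z 129.1 F(chest) [-0.  -0.6  0.8] open -0.0
axes in chest
 [[ 0.005 -0.003  1.   ]
 [-1.     0.     0.005]
 [-0.    -1.    -0.003]]
tip px [374.76606189 422.3774794 ]
```

View pics/a6.png

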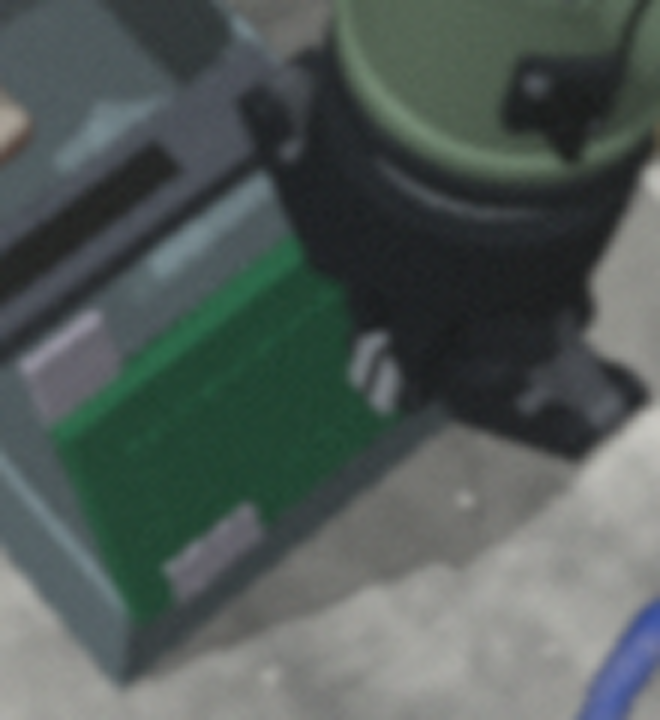

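Request:
{"method": "servo_tool", "body": {"commands": [[[0.8, 0, 0, 0, 0, 0, 0], [0.8, 0, 0, 0, 0, 0, 0], [0.8, 0, 0, 0, 0, 0, 0], [0.8, 0, 0, 0, 0, 0, 0]]]}}

```text
t: 5.27
tool_pos: [439.3, 64.1, 149.7]
orientation: [[0.226, 0.002, 0.974], [-0.974, -0.0, 0.226], [0.0, -1.0, 0.002]]
wrist_force: [-0.1, 0.1, 0.0]
opening: -0.003
```

```bash
python3 z.py side a7 315 195 110 120 6
```

```text
t 5.27 TCPw [439.3  64.1 149.7] chest [ -0.8  86.6 149.7] tip z 130.7 F(chest) [-0.1  0.1  0. ] open -0.0
axes in chest
 [[ 0.004  0.002  1.   ]
 [-1.    -0.     0.004]
 [ 0.    -1.     0.002]]
tip px [294.73697446 335.23477413]
```

View pics/a7.png

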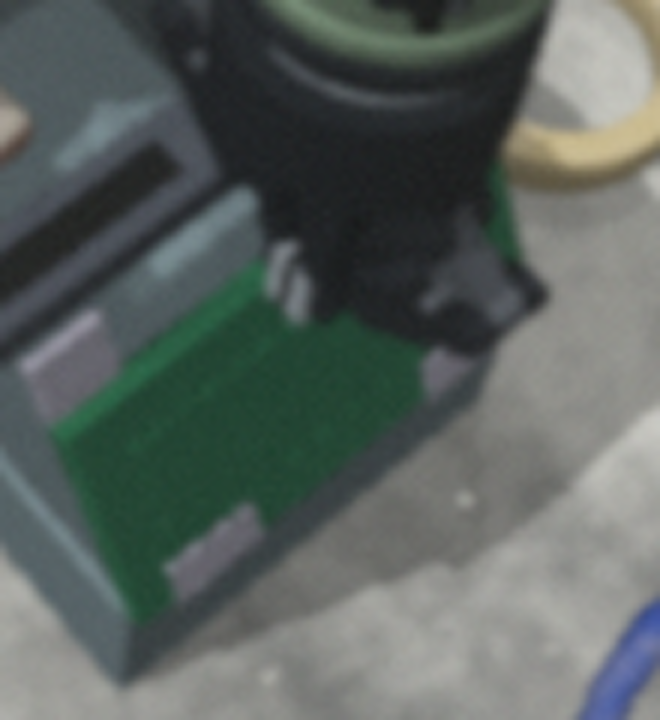

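Request:
{"method": "servo_tool", "body": {"commands": [[[0.6, 0, 0, 0, 0, 0, 0], [0.6, 0, 0, 0, 0, 0, 0]]]}}

```text
t: 5.48
tool_pos: [441.3, 53.2, 149.0]
orientation: [[0.226, 0.0, 0.974], [-0.974, 0.001, 0.226], [-0.001, -1.0, 0.0]]
wrist_force: [-0.8, 0.8, 1.2]
opening: 0.0
```

```bash
python3 z.py side a8 315 195 110 120 6
```

```text
t 5.48 TCPw [441.3  53.2 149. ] chest [ -1.2  75.5 149. ] tip z 130.0 F(chest) [-0.6  1.   1.2] open 0.0
axes in chest
 [[ 0.004  0.     1.   ]
 [-1.     0.001  0.004]
 [-0.001 -1.     0.   ]]
tip px [270.21501076 307.9490803 ]
```

View pics/a8.png

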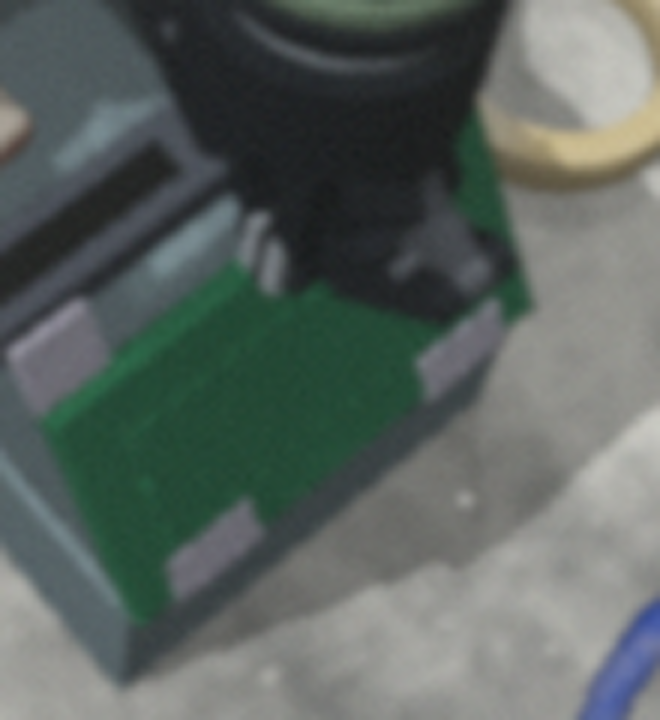

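Run:
```python
import numpy as np
a=np.linspace(1.0,0,15); r=np.linspace(82,70,15)
y=105-r*np.cos(a)+10*np.sin(a); z=85+r*np.sin(a)+10*np.cos(a)
P=np.c_[-y,-z]/10; print(np.diff(P,axis=0).round(2).tolist(), P[-1]-P[0])
```

```text
[[0.47, 0.34], [0.44, 0.37], [0.41, 0.4], [0.37, 0.42], [0.34, 0.44], [0.3, 0.46], [0.27, 0.48], [0.23, 0.49], [0.19, 0.5], [0.15, 0.5], [0.12, 0.51], [0.08, 0.51], [0.04, 0.51], [0.0, 0.5]] [3.41099208 6.44036438]
```

Request:
{"method": "servo_tool", "body": {"commands": [[[0.47, 0.34, 0, 0, 0, 0, 0], [0.44, 0.37, 0, 0, 0, 0, 0], [0.41, 0.4, 0, 0, 0, 0, 0], [0.37, 0.42, 0, 0, 0, 0, 0], [0.34, 0.44, 0, 0, 0, 0, 0], [0.3, 0.46, 0, 0, 0, 0, 0]]]}}

```text
t: 6.03
tool_pos: [448.3, 29.6, 125.9]
orientation: [[0.227, 0.005, 0.974], [-0.974, -0.002, 0.227], [0.003, -1.0, 0.004]]
wrist_force: [0.1, 0.1, 3.0]
opening: 0.002
```

```bash
python3 z.py side a9 315 195 110 120 6
```

```text
t 6.03 TCPw [448.3  29.6 125.9] chest [  0.4  50.9 125.9] tip z 106.9 F(chest) [0.1 0.  3. ] open 0.0
axes in chest
 [[ 0.005  0.004  1.   ]
 [-1.    -0.003  0.005]
 [ 0.003 -1.     0.004]]
tip px [212.08292716 285.05370833]
```

View pics/a9.png

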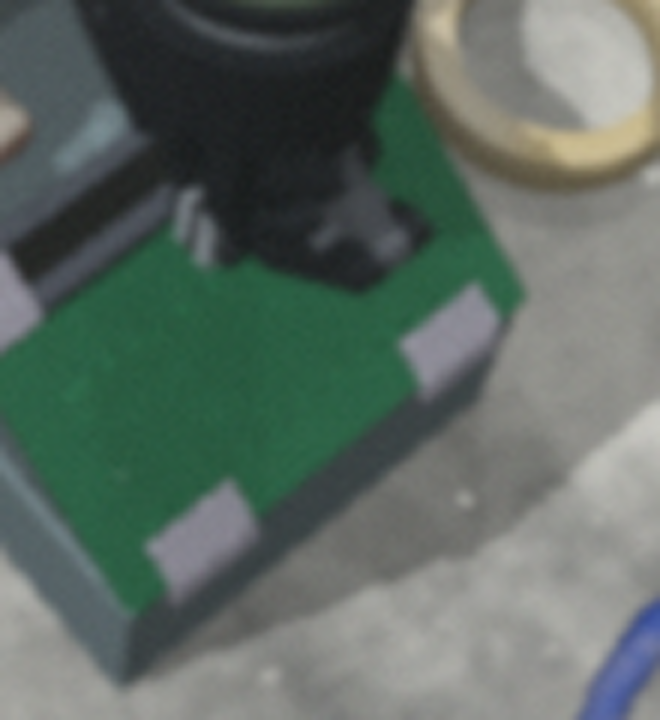

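Request:
{"method": "servo_tool", "body": {"commands": [[[0.2, 0.5, 0, 0, 0, 0, 0], [0.15, 0.5, 0, 0, 0, 0, 0], [0.1, 0.5, 0, 0, 0, 0, 0], [0, 0.4, 0, 0, 0, 0, 0]]]}}

```text
t: 6.42
tool_pos: [447.3, 26.4, 104.8]
orientation: [[0.227, -0.001, 0.974], [-0.974, -0.0, 0.227], [0.0, -1.0, -0.001]]
wrist_force: [0.3, -0.5, 2.6]
opening: 0.0
```

```bash
python3 z.py side b1 315 195 110 120 6
```

```text
t 6.42 TCPw [447.3  26.4 104.8] chest [ -1.3  48.  104.8] tip z 85.8 F(chest) [ 0.2 -0.5  2.6] open 0.0
axes in chest
 [[ 0.005 -0.001  1.   ]
 [-1.    -0.     0.005]
 [ 0.    -1.    -0.001]]
tip px [204.31477781 301.68090932]
```

View pics/b1.png

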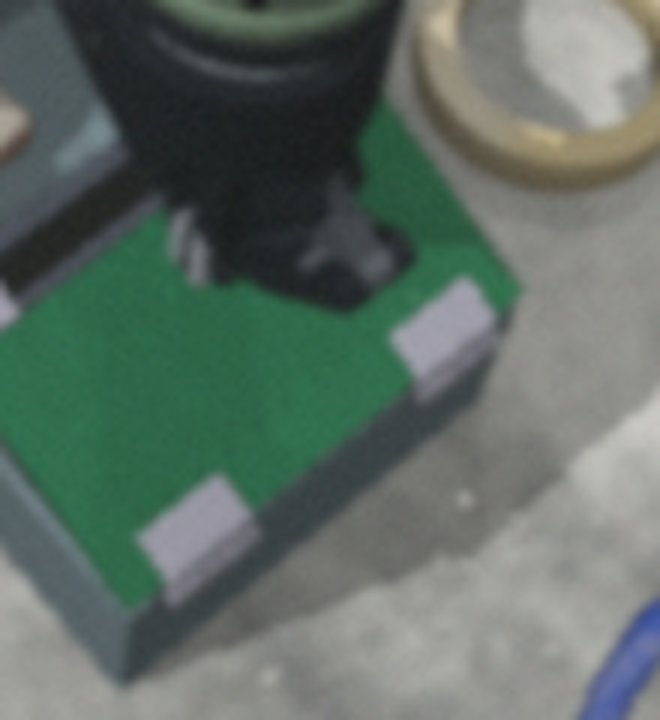

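Request:
{"method": "servo_tool", "body": {"commands": [[[0, 0.4, 0, 0, 0, 0, 0], [0, 0.3, 0, 0, 0, 0, 0]]]}}

```text
t: 6.63
tool_pos: [447.4, 26.5, 98.1]
orientation: [[0.227, -0.0, 0.974], [-0.974, -0.0, 0.227], [0.0, -1.0, -0.0]]
wrist_force: [0.3, -0.8, 2.4]
opening: 0.004
```

Request:
{"method": "servo_tool", "body": {"commands": [[[0, 0.3, 0, 0, 0, 0, 0], [0, 0.1, 0, 0, 0, 0, 0]]]}}

```text
t: 6.8
tool_pos: [447.4, 26.5, 94.0]
orientation: [[0.227, -0.0, 0.974], [-0.974, -0.0, 0.227], [0.0, -1.0, -0.0]]
wrist_force: [0.4, -0.7, 1.8]
opening: 0.001
```

```bash
python3 z.py side b2 315 195 110 120 6;python3 z.py top b2t 210 150 150 110 5
```

```text
t 6.80 TCPw [447.4  26.5  94. ] chest [-1.2 48.1 94. ] tip z 75.0 F(chest) [ 0.2 -0.8  1.8] open 0.0
axes in chest
 [[ 0.005 -0.     1.   ]
 [-1.    -0.     0.005]
 [ 0.    -1.    -0.   ]]
tip px [201.01032046 314.82988757]
t 6.85 TCPw [447.3  26.5  94. ] chest [-1.3 48.2 94. ] tip z 75.0 F(chest) [ 0.4 -0.9  0.5] open 0.0
axes in chest
 [[ 0.005 -0.001  1.   ]
 [-1.     0.     0.005]
 [-0.    -1.    -0.001]]
tip px [275.58566765 295.18734225]
```

View pics/b2.png

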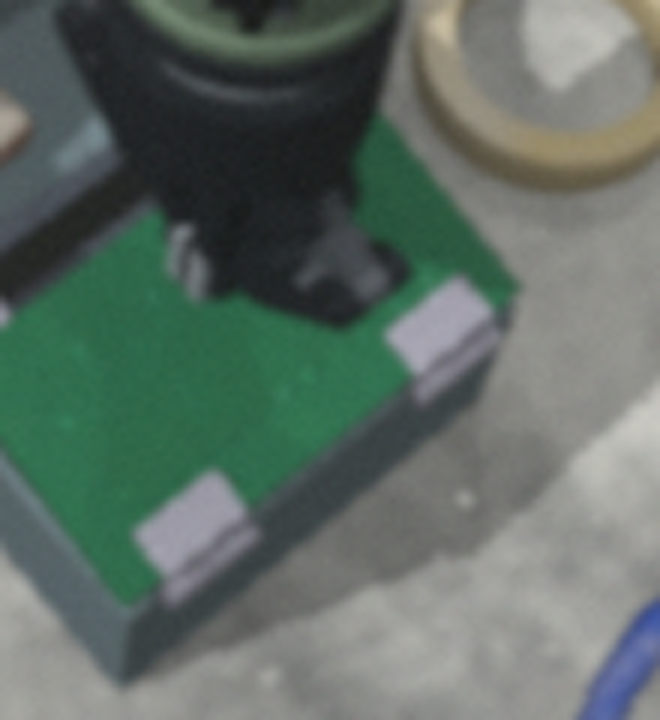

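View pics/b2t.png

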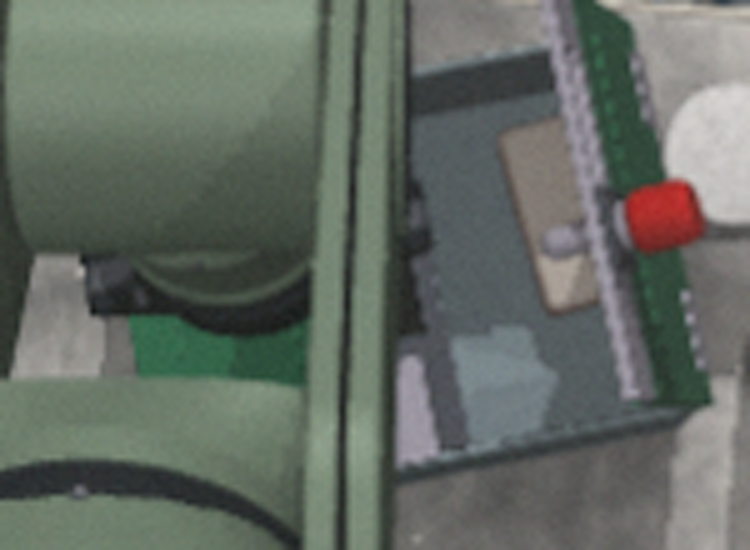

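Request:
{"method": "servo_tool", "body": {"commands": [[[0, 0.2, 0, 0, 0, 0, 0], [0, 0.1, 0, 0, 0, 0, 0]]]}}

```text
t: 7.07
tool_pos: [447.5, 26.4, 91.4]
orientation: [[0.227, 0.0, 0.974], [-0.974, -0.0, 0.227], [0.0, -1.0, 0.0]]
wrist_force: [-0.3, -0.4, 2.7]
opening: 0.001
```

Request:
{"method": "servo_tool", "body": {"commands": [[[0, 0.2, 0, 0, 0, 0, 0], [0, 0.1, 0, 0, 0, 0, 0]]]}}

```text
t: 7.23
tool_pos: [447.6, 26.4, 88.4]
orientation: [[0.227, 0.0, 0.974], [-0.974, -0.0, 0.227], [0.0, -1.0, 0.0]]
wrist_force: [0.8, -1.3, 2.3]
opening: 0.001
```

Request:
{"method": "servo_tool", "body": {"commands": [[[0, 0.2, 0, 0, 0, 0, 0], [0, 0.1, 0, 0, 0, 0, 0]]]}}

```text
t: 7.4
tool_pos: [447.6, 26.4, 85.3]
orientation: [[0.227, 0.0, 0.974], [-0.974, -0.0, 0.227], [0.0, -1.0, 0.0]]
wrist_force: [-0.5, -0.4, 2.2]
opening: -0.003
```

```bash
python3 z.py side b3 315 195 110 120 6; python3 -c "
from cell import readout
print(readout.observe()['joint_positions'])"
```

```text
t 7.40 TCPw [447.6  26.4  85.3] chest [-1.  48.  85.3] tip z 66.3 F(chest) [-0.6 -0.3  2.2] open -0.0
axes in chest
 [[ 0.005  0.     1.   ]
 [-1.    -0.     0.005]
 [ 0.    -1.     0.   ]]
tip px [198.64511776 325.70899351]
[ 3.34326567e-02  2.54796948e-01  2.02881188e+00 -9.22041314e-05
  8.57943332e-01  1.37556386e+00]
```

View pics/b3.png

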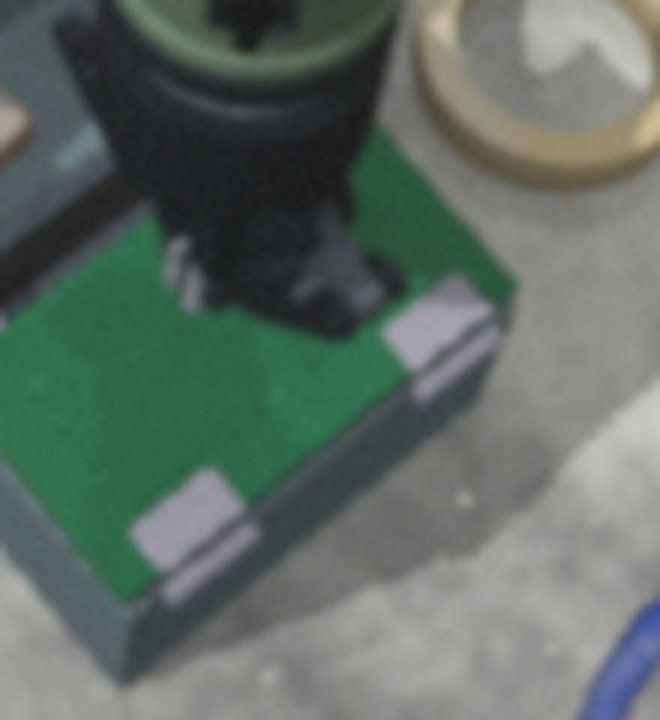

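```bash
sed -e 's/return P@np.array(\[\[c,s,0\],\[-s,c,0\],\[0,0,1\]\])+\[x,y,0\]/return P@np.array([[c,s,0],[-s,c,0],[0,0,1]])+[x,y,(p[5] if len(p)>5 else 0)]/' -i geo.py
sed -e 's/\[520,0,.15,1.3,1.4\]/[460,-20,.22,1.15,1.2,0]/; s/x_scale=\[50,50,.1,.1,.1\]/x_scale=[50,50,.1,.1,.1,50]/; s/a,b=p\[3:\]/a,b=p[3:5]/; s/"pose.json"/"pose2.json"/' fit.py > fit2.py; python3 fit2.py
```

```text
[ 4.58941669e+02 -2.06426800e+01  2.22118684e-01  1.14768765e+00
  1.23398607e+00 -9.20084055e+00] 16.753512947900422
top [236.9 214.4] [ 0.5 -0.5]
side [367.7 272.2] [ 0.4 -2.3]
top [339.1 191.8] [0.2 1.1]
side [298.5 191.9] [0.1 0.2]
top [342.3 193.3] [0.9 1. ]
side [306.7 158.3] [0.1 0. ]
top [239.2 163.4] [-0.9 -0.1]
top [252.2 247.5] [1.5 0.2]
top [242.7 162.9] [0.7 0.1]
top [257.1 247.1] [ 1.7 -0.3]
top [247.8 159.6] [-1.5 -0.4]
top [263.6 245. ] [-1.5  0.1]
top [226.4 176.1] [-0.5  0. ]
top [239.9 253.6] [-0.2  0.2]
side [327.  269.4] [-1.4 -0.2]
side [396.  215.6] [ 0.7 -0.9]
side [324.4 266. ] [-2.3 -0.1]
side [395.4 212.4] [-2.6 -0.3]
side [318.6 254.6] [0.5 2.7]
side [391.6 201. ] [-0.1  1.9]
side [337.  298.4] [0.9 1.5]
side [403.4 247.4] [-0.1 -0. ]
side [341.7 149.3] [0.3 0.2]
side [270.  198.3] [ 0.2 -0.7]
top [318.2 144.4] [-0.3 -0.3]
top [335.9 229.7] [0.  0.2]
```

Request:
{"method": "servo_tool", "body": {"commands": [[[0, 0.2, 0, 0, 0, 0, 0], [0, 0.1, 0, 0, 0, 0, 0]]]}}

```text
t: 7.62
tool_pos: [447.6, 26.4, 82.3]
orientation: [[0.227, 0.0, 0.974], [-0.974, -0.0, 0.227], [0.0, -1.0, 0.0]]
wrist_force: [0.9, -1.2, 2.0]
opening: 0.002
```

Request:
{"method": "servo_tool", "body": {"commands": [[[0, 0.2, 0, 0, 0, 0, 0], [0, 0.1, 0, 0, 0, 0, 0]]]}}

```text
t: 7.78
tool_pos: [447.5, 26.5, 79.3]
orientation: [[0.227, 0.0, 0.974], [-0.974, -0.0, 0.227], [0.0, -1.0, 0.0]]
wrist_force: [0.2, -0.6, 2.1]
opening: 0.004
```

```bash
python3 z.py side b4 315 195 110 120 6
```

```text
t 7.78 TCPw [447.5  26.5  79.3] chest [-1.1 48.1 79.3] tip z 60.3 F(chest) [ 0.1 -0.7  2.1] open 0.0
axes in chest
 [[ 0.005  0.     1.   ]
 [-1.    -0.     0.005]
 [ 0.    -1.     0.   ]]
tip px [197.90992005 332.93432655]
```

View pics/b4.png

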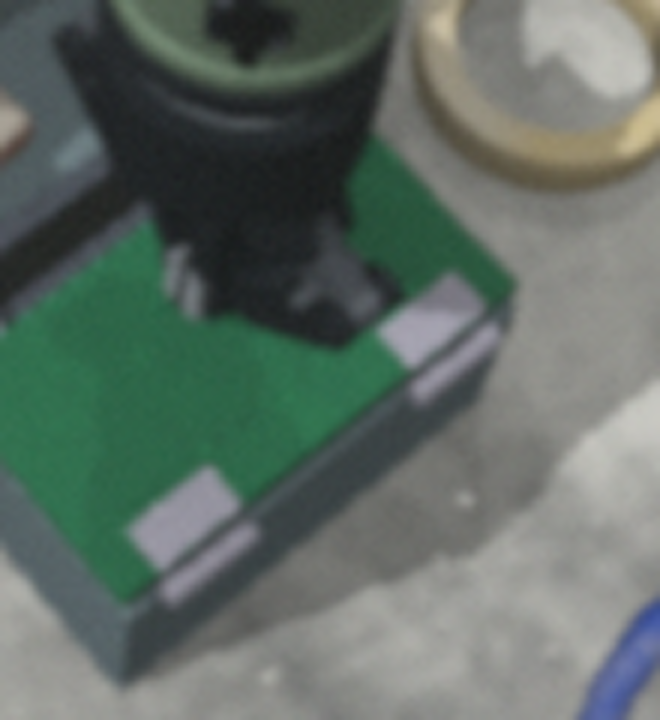

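Request:
{"method": "servo_tool", "body": {"commands": [[[0, 0.2, 0, 0, 0, 0, 0], [0, 0.1, 0, 0, 0, 0, 0]]]}}

```text
t: 8.0
tool_pos: [447.6, 26.4, 77.2]
orientation: [[0.227, 0.0, 0.974], [-0.974, -0.0, 0.227], [0.0, -1.0, 0.0]]
wrist_force: [-3.2, -1.4, 17.2]
opening: 0.001
```

Request:
{"method": "servo_tool", "body": {"commands": [[[0, 0.2, 0, 0, 0, 0, 0], [0, 0.1, 0, 0, 0, 0, 0]]]}}

```text
t: 8.17
tool_pos: [447.7, 26.4, 76.8]
orientation: [[0.227, 0.001, 0.974], [-0.974, -0.0, 0.227], [0.0, -1.0, 0.001]]
wrist_force: [-10.9, -2.4, 43.0]
opening: 0.001
```

Request:
{"method": "servo_tool", "body": {"commands": [[[0, 0.2, 0, 0, 0, 0, 0], [0, 0.1, 0, 0, 0, 0, 0]]]}}

```text
t: 8.33
tool_pos: [447.8, 26.4, 76.5]
orientation: [[0.227, 0.002, 0.974], [-0.974, -0.0, 0.227], [0.001, -1.0, 0.002]]
wrist_force: [-17.3, -1.6, 65.6]
opening: -0.003
```

```bash
python3 z.py side b5 265 150 160 160 5
```

```text
t 8.33 TCPw [447.8  26.4  76.5] chest [-0.8 48.  76.5] tip z 57.5 F(chest) [-17.3   2.3  65.6] open -0.0
axes in chest
 [[ 0.005  0.002  1.   ]
 [-1.    -0.001  0.005]
 [ 0.001 -1.     0.002]]
tip px [413.58372637 505.18319582]
```

View pics/b5.png

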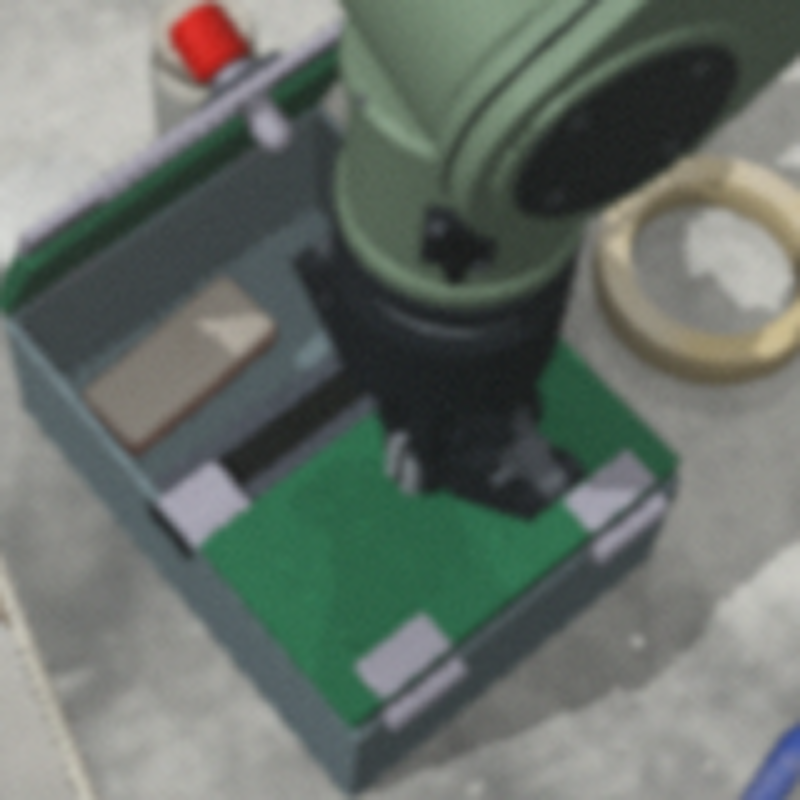

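Request:
{"method": "servo_tool", "body": {"commands": [[[0, -0.8, 0, 0, 0, 0, 0], [0, -0.5, 0, 0, 0, 0, 0], [0, -3, 0, 0, 0, 0, 0], [0, -4, 0, 0, 0, 0, 0], [0, -4, 0, 0, 0, 0, 0], [0, -4, 0, 0, 0, 0, 0], [-1, -3, 0, 0, 0, 0, 0]]]}}

```text
t: 8.97
tool_pos: [445.7, 35.7, 266.1]
orientation: [[0.225, 0.002, 0.974], [-0.974, -0.0, 0.225], [0.001, -1.0, 0.002]]
wrist_force: [-0.1, 0.1, 0.3]
opening: 0.002
```

```bash
python3 z.py side b6 250 130 190 170 4; python3 z.py top b6t 200 140 200 120 4;python3 - <<'E'
from cell import models
print(models.mark_of("pin_knob","side"),models.mark_of("pin_knob","top"))
for t in("pigment_jar","stone_cap"): print(t,models.mark_of(t,"top"),models.mark_of(t,"side"))
E
```

```text
t 8.97 TCPw [445.7  35.7 266.1] chest [ -0.8  57.5 266.1] tip z 247.1 F(chest) [-0.1  0.1  0.3] open 0.0
axes in chest
 [[ 0.003  0.002  1.   ]
 [-1.    -0.001  0.003]
 [ 0.001 -1.     0.002]]
tip px [433.43902791 316.28973926]
t 9.02 TCPw [448.1  37.9 271.3] chest [  2.   59.1 271.3] tip z 252.3 F(chest) [ 2.4 -0.6  3.4] open 0.0
axes in chest
 [[ 0.004  0.013  1.   ]
 [-1.    -0.     0.004]
 [ 0.    -1.     0.013]]
tip px [203.0616108 214.5570556]
[{'uv': [306.9, 158.9], 'score': 0.65}] [{'uv': [342.1, 192.5], 'score': 0.74}, {'uv': [356.0, 184.8], 'score': 0.61}]
pigment_jar [{'uv': [367.7, 222.8], 'score': 0.89}] [{'uv': [306.7, 178.5], 'score': 0.78}]
stone_cap [{'uv': [354.9, 183.9], 'score': 0.56}] [{'uv': [280.0, 200.3], 'score': 0.55}]
```

View pics/b6.png

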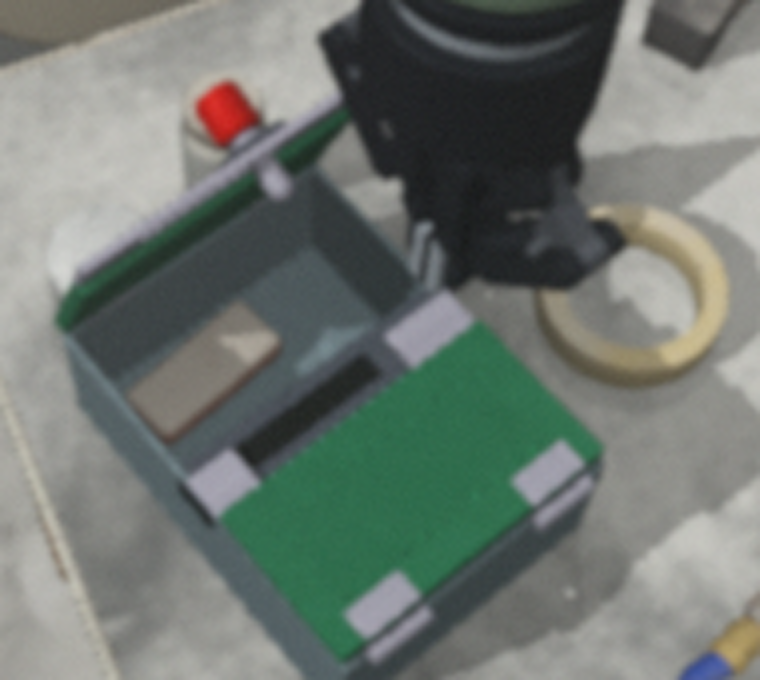

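View pics/b6t.png

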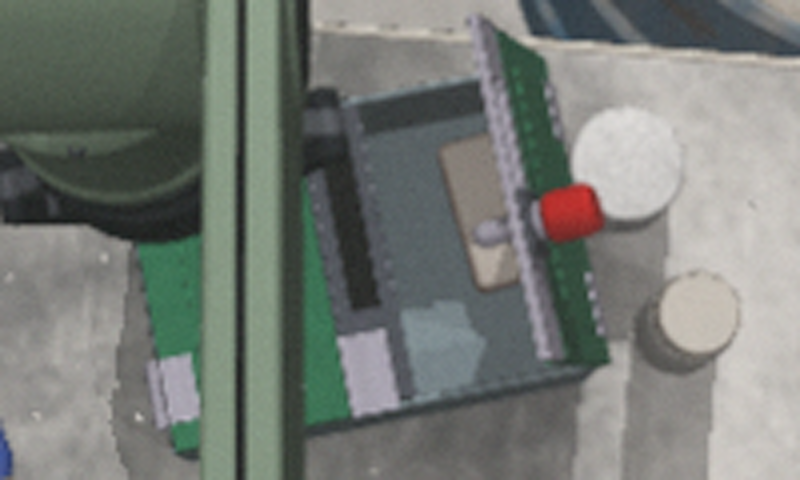

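Request:
{"method": "servo_tool", "body": {"commands": [[[3.9, 0, 0.6, 0, 0, 0, 0], [3.9, 0, 0.6, 0, 0, 0, 0], [3.9, 0, 0.6, 0, 0, 0, 0], [3.9, 0, 0.6, 0, 0, 0, 0], [3.9, 0, 0.6, 0, 0, 0, 0], [0, 0, 0, 0, 0, 0, 0], [0, 0, 0, 0, 0, 0, 0]]]}}

```text
t: 9.95
tool_pos: [518.4, -148.4, 261.4]
orientation: [[0.223, -0.004, 0.975], [-0.975, 0.001, 0.223], [-0.002, -1.0, -0.003]]
wrist_force: [-0.9, 1.0, -2.0]
opening: 0.003
```

```bash
python3 z.py side c1 250 100 190 170 4; python3 z.py top c1t 200 120 200 150 4
```

```text
t 9.95 TCPw [ 518.4 -148.4  261.4] chest [  29.2 -138.2  261.4] tip z 242.4 F(chest) [-0.7  1.2 -2. ] open 0.0
axes in chest
 [[ 0.001 -0.003  1.   ]
 [-1.     0.002  0.001]
 [-0.002 -1.    -0.003]]
tip px [ 77.49736302 160.91222264]
t 10.00 TCPw [ 518.  -147.1  261.9] chest [  29.1 -136.9  261.9] tip z 242.9 F(chest) [-0.3 -0.3 -0.7] open 0.01
axes in chest
 [[ 0.003 -0.003  1.   ]
 [-1.     0.002  0.003]
 [-0.002 -1.    -0.003]]
tip px [644.19040703 146.41312309]
```

View pics/c1.png

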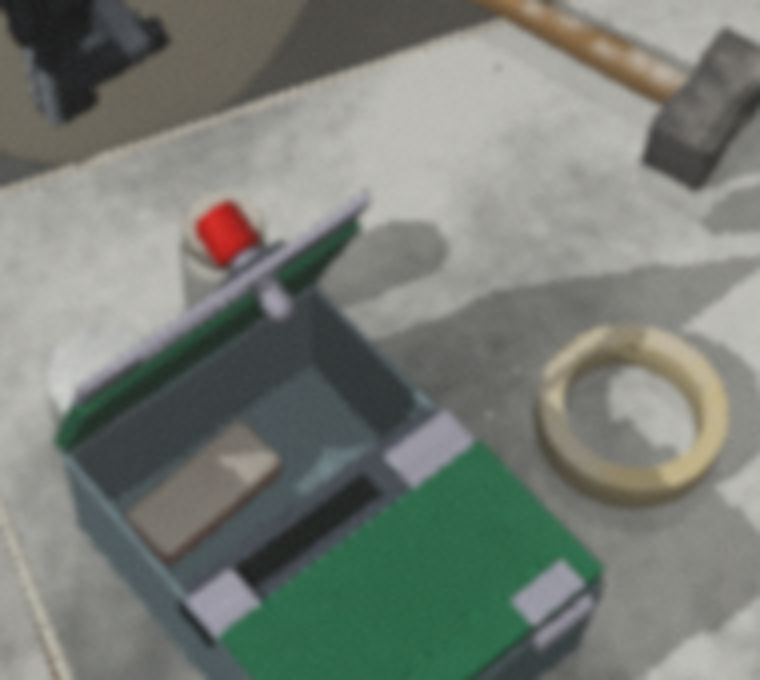

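View pics/c1t.png

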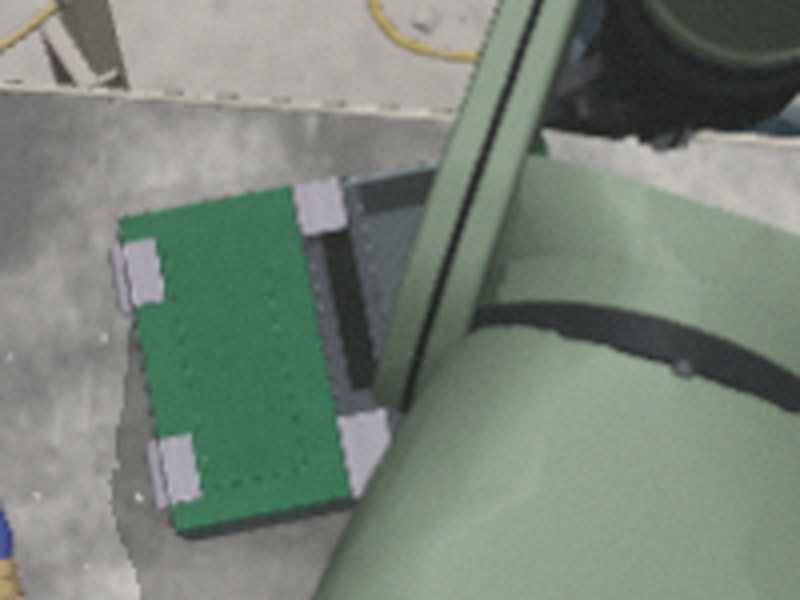

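Request:
{"method": "servo_tool", "body": {"commands": [[[0, 3, 0, 0, 0, 0, 0], [0, 3, 0, 0, 0, 0, 0], [0, 3, 0, 0, 0, 0, 0], [0, 3, 0, 0, 0, 0, 0], [0, 0, 0, 0, 0, 0, 0], [0, 0, 0, 0, 0, 0, 0]]]}}

```text
t: 10.55
tool_pos: [517.5, -145.4, 142.9]
orientation: [[0.228, -0.003, 0.974], [-0.974, 0.001, 0.228], [-0.002, -1.0, -0.003]]
wrist_force: [0.1, -0.2, 0.8]
opening: 0.003
```

```bash
python3 z.py side c2 250 100 190 170 4
```

```text
t 10.55 TCPw [ 517.5 -145.4  142.9] chest [  29.  -135.   142.9] tip z 123.9 F(chest) [ 0.1 -0.2  0.8] open 0.0
axes in chest
 [[ 0.006 -0.003  1.   ]
 [-1.     0.002  0.006]
 [-0.002 -1.    -0.003]]
tip px [100.47608691 309.67658513]
```

View pics/c2.png

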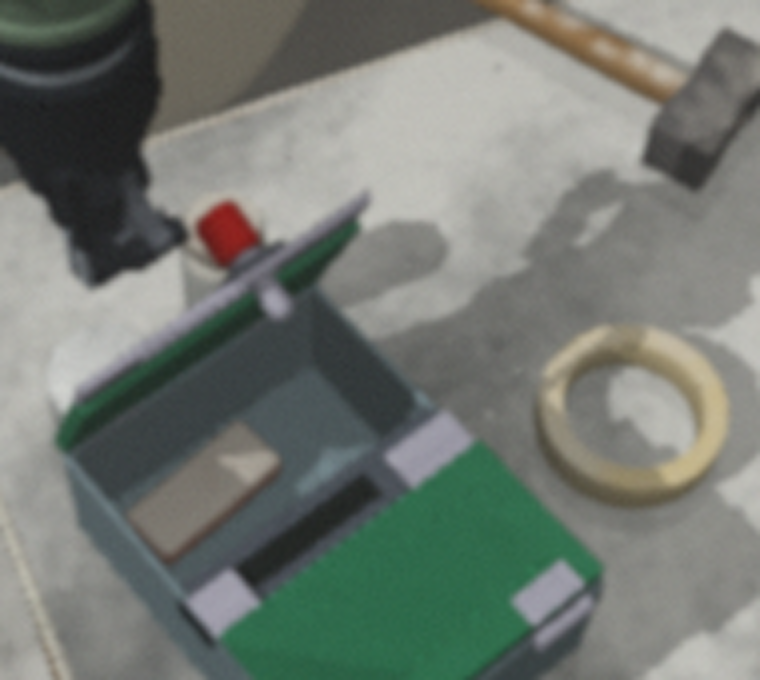

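Request:
{"method": "servo_tool", "body": {"commands": [[[0, 0, 1.0, 0, 0, 0, 0], [-0.8, 0, 0, 0, 0, 0, 0], [-0.8, 0, 0, 0, 0, 0, 0], [-0.8, 0, 0, 0, 0, 0, 0], [-0.8, 0, 0, 0, 0, 0, 0]]]}}

```text
t: 11.02
tool_pos: [521.0, -112.4, 144.1]
orientation: [[0.227, 0.001, 0.974], [-0.974, -0.0, 0.227], [0.0, -1.0, 0.001]]
wrist_force: [1.0, -0.4, 0.4]
opening: -0.002
```

```bash
python3 z.py side c3 250 100 150 140 5
```

```text
t 11.02 TCPw [ 521.  -112.4  144.1] chest [  39.7 -103.7  144.1] tip z 125.1 F(chest) [ 0.9 -0.6  0.4] open -0.0
axes in chest
 [[ 0.005  0.001  1.   ]
 [-1.    -0.     0.005]
 [ 0.    -1.     0.001]]
tip px [159.10688747 460.20278123]
```

View pics/c3.png

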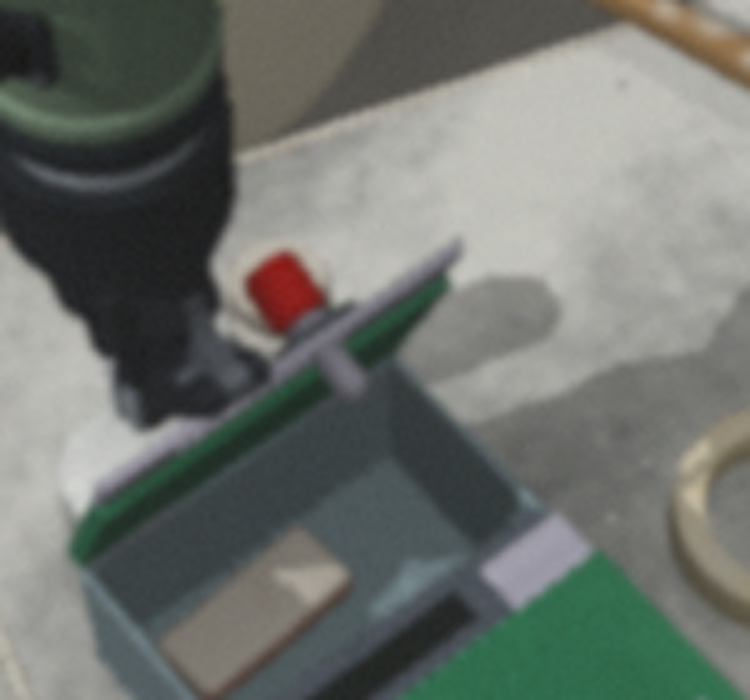

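Request:
{"method": "servo_tool", "body": {"commands": [[[-0.6, 0, 0, 0, 0, 0, 0], [-0.6, 0, 0, 0, 0, 0, 0]]]}}

```text
t: 11.23
tool_pos: [518.4, -101.7, 143.7]
orientation: [[0.227, 0.001, 0.974], [-0.974, -0.001, 0.227], [0.001, -1.0, 0.0]]
wrist_force: [0.5, -3.3, -1.0]
opening: 0.003
```

```bash
python3 z.py side c4 250 100 150 140 5
```

```text
t 11.23 TCPw [ 518.4 -101.7  143.7] chest [ 39.6 -92.6 143.7] tip z 124.7 F(chest) [-0.3 -3.3 -1. ] open 0.0
axes in chest
 [[ 0.005  0.     1.   ]
 [-1.    -0.001  0.005]
 [ 0.001 -1.     0.   ]]
tip px [175.57715141 479.99320647]
```

View pics/c4.png

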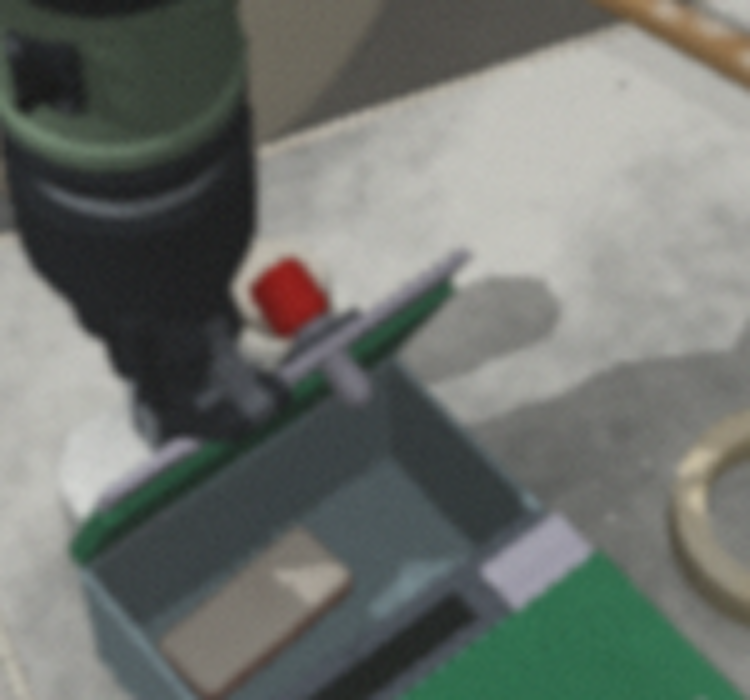

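Run:
```python
import numpy as np
a=np.linspace(1.17,0,17); r=np.linspace(76,74,17)
y=105-r*np.cos(a)+10*np.sin(a); z=85+r*np.sin(a)+10*np.cos(a)
P=np.c_[y,-z]/10; print(np.diff(P,axis=0).round(2).tolist(), P[-1]-P[0])
```

```text
[[-0.53, 0.18], [-0.51, 0.22], [-0.5, 0.25], [-0.47, 0.29], [-0.45, 0.32], [-0.43, 0.35], [-0.4, 0.38], [-0.37, 0.41], [-0.34, 0.44], [-0.3, 0.46], [-0.27, 0.48], [-0.23, 0.5], [-0.2, 0.51], [-0.16, 0.52], [-0.12, 0.53], [-0.08, 0.54]] [-5.3555978   6.38785623]
```

Request:
{"method": "servo_tool", "body": {"commands": [[[-0.53, 0.2, 0, 0, 0, 0, 0], [-0.51, 0.24, 0, 0, 0, 0, 0], [-0.5, 0.27, 0, 0, 0, 0, 0], [-0.47, 0.31, 0, 0, 0, 0, 0], [-0.45, 0.34, 0, 0, 0, 0, 0], [-0.43, 0.36, 0, 0, 0, 0, 0], [-0.4, 0.38, 0, 0, 0, 0, 0]]]}}

```text
t: 11.87
tool_pos: [510.8, -69.1, 122.0]
orientation: [[0.227, -0.0, 0.974], [-0.974, 0.0, 0.227], [-0.0, -1.0, -0.0]]
wrist_force: [1.0, -0.2, 1.9]
opening: 0.002
```

```bash
python3 z.py side c5 250 100 150 140 5
```

```text
t 11.87 TCPw [510.8 -69.1 122. ] chest [ 39.4 -59.2 122. ] tip z 103.0 F(chest) [ 0.9 -0.4  1.9] open 0.0
axes in chest
 [[ 0.005 -0.     1.   ]
 [-1.     0.     0.005]
 [-0.    -1.    -0.   ]]
tip px [233.96812287 567.59760824]
```

View pics/c5.png

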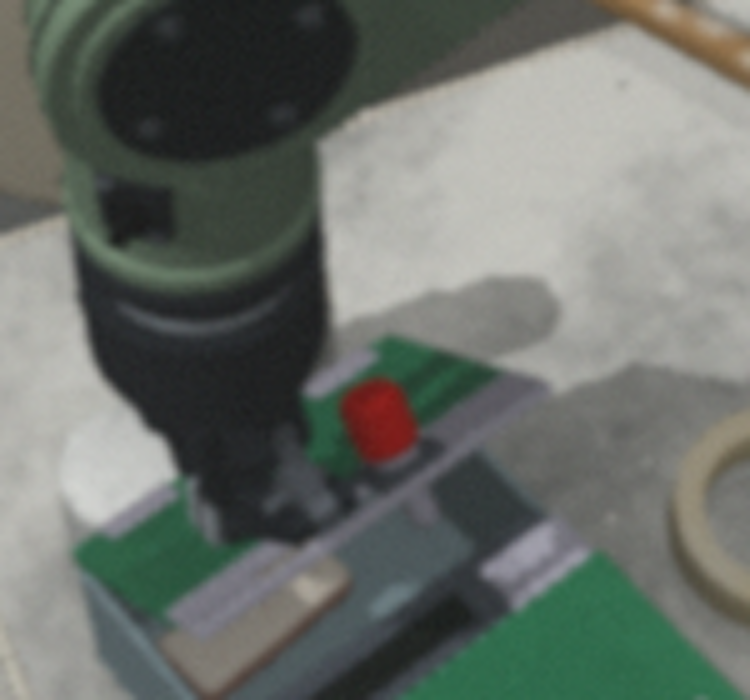

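Request:
{"method": "servo_tool", "body": {"commands": [[[-0.37, 0.41, 0.4, 0, 0, 0, 0], [-0.34, 0.44, 0.4, 0, 0, 0, 0], [-0.3, 0.46, 0.4, 0, 0, 0, 0], [-0.2, 0.48, 0, 0, 0, 0, 0]]]}}

```text
t: 12.25
tool_pos: [520.8, -54.6, 104.0]
orientation: [[0.227, 0.001, 0.974], [-0.974, 0.0, 0.227], [-0.0, -1.0, 0.001]]
wrist_force: [1.1, 0.5, 1.9]
opening: 0.002
```

```bash
python3 z.py side c6 250 100 150 140 5
```

```text
t 12.25 TCPw [520.8 -54.6 104. ] chest [ 52.4 -47.2 104. ] tip z 85.0 F(chest) [1.1 0.2 1.9] open 0.0
axes in chest
 [[ 0.005  0.001  1.   ]
 [-1.     0.     0.005]
 [-0.    -1.     0.001]]
tip px [228.08531543 628.77277188]
```

View pics/c6.png

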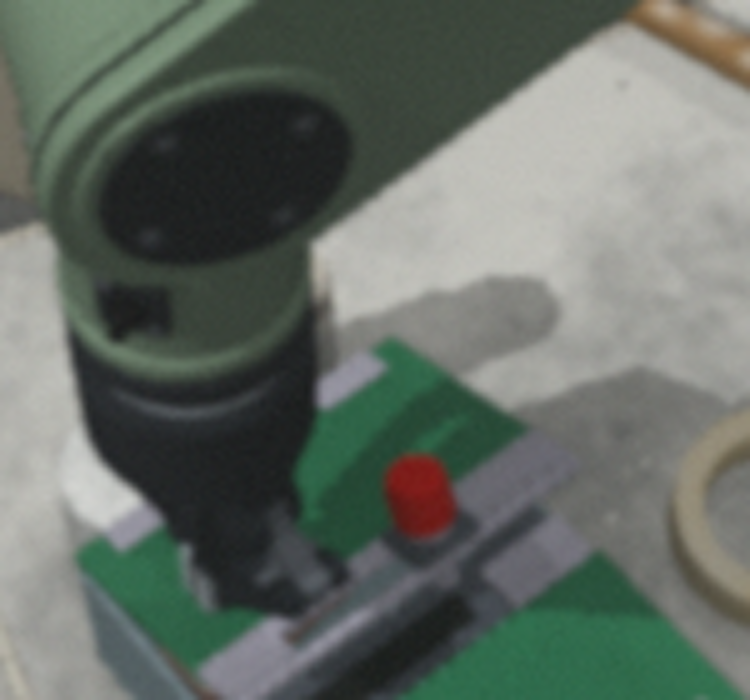

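Request:
{"method": "servo_tool", "body": {"commands": [[[-0.1, 0.5, 0, 0, 0, 0, 0], [0, 0.5, 0, 0, 0, 0, 0], [0, 0.5, 0, 0, 0, 0, 0], [0, 0.3, 0, 0, 0, 0, 0]]]}}

```text
t: 12.63
tool_pos: [519.3, -54.3, 85.8]
orientation: [[0.227, -0.001, 0.974], [-0.974, 0.0, 0.227], [-0.0, -1.0, -0.001]]
wrist_force: [0.5, 0.9, 1.5]
opening: -0.002
```

Request:
{"method": "servo_tool", "body": {"commands": [[[0, 0.3, 0, 0, 0, 0, 0], [0, 0.1, 0, 0, 0, 0, 0]]]}}

```text
t: 12.8
tool_pos: [519.3, -53.8, 82.4]
orientation: [[0.226, -0.001, 0.974], [-0.974, 0.001, 0.226], [-0.001, -1.0, -0.001]]
wrist_force: [-2.0, 2.9, 5.4]
opening: 0.002
```

Request:
{"method": "servo_tool", "body": {"commands": [[[0, 0.2, 0, 0, 0, 0, 0], [0, 0.1, 0, 0, 0, 0, 0]]]}}

```text
t: 12.97
tool_pos: [519.5, -53.7, 79.9]
orientation: [[0.226, -0.0, 0.974], [-0.974, 0.001, 0.226], [-0.001, -1.0, 0.0]]
wrist_force: [-1.4, 3.2, 5.9]
opening: -0.001
```

```bash
python3 z.py side c7 260 130 140 150 5
```

```text
t 12.97 TCPw [519.5 -53.7  79.9] chest [ 51.3 -46.   79.9] tip z 60.9 F(chest) [-0.6  3.4  5.9] open -0.0
axes in chest
 [[ 0.004  0.     1.   ]
 [-1.     0.001  0.004]
 [-0.001 -1.     0.   ]]
tip px [181.72760424 505.17110178]
```

View pics/c7.png

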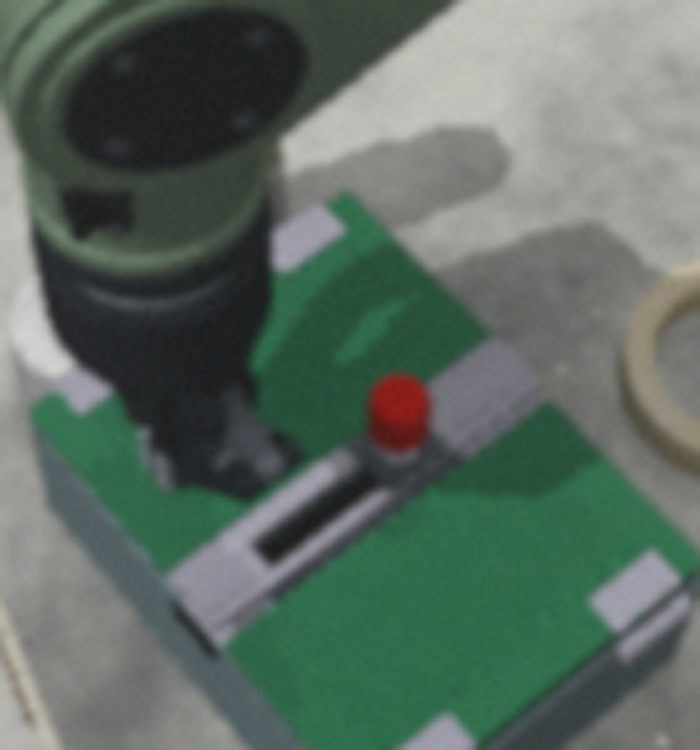

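Spring phase, about 6 N. A little further down in small steps.

Request:
{"method": "servo_tool", "body": {"commands": [[[0, 0.2, 0, 0, 0, 0, 0], [0, 0, 0, 0, 0, 0, 0]]]}}

```text
t: 13.18
tool_pos: [519.7, -53.8, 77.9]
orientation: [[0.226, 0.0, 0.974], [-0.974, 0.001, 0.226], [-0.001, -1.0, 0.001]]
wrist_force: [-0.9, 2.9, 3.2]
opening: -0.0
```

Request:
{"method": "servo_tool", "body": {"commands": [[[0, 0.15, 0, 0, 0, 0, 0], [0, 0, 0, 0, 0, 0, 0]]]}}

```text
t: 13.35
tool_pos: [519.8, -53.8, 77.2]
orientation: [[0.226, 0.001, 0.974], [-0.974, 0.001, 0.226], [-0.0, -1.0, 0.001]]
wrist_force: [-2.6, 2.9, 10.1]
opening: -0.002
```

Request:
{"method": "servo_tool", "body": {"commands": [[[0, 0.15, 0, 0, 0, 0, 0], [0, 0, 0, 0, 0, 0, 0], [0, 0, 0, 0, 0, 0, 0]]]}}

```text
t: 13.6
tool_pos: [519.9, -53.8, 77.1]
orientation: [[0.226, 0.002, 0.974], [-0.974, 0.001, 0.226], [-0.0, -1.0, 0.002]]
wrist_force: [-5.7, 4.1, 20.1]
opening: -0.001
```

Request:
{"method": "servo_tool", "body": {"commands": [[[0, -0.5, 0, 0, 0, 0, 0], [0, -2, 0, 0, 0, 0, 0], [0, -4, 0, 0, 0, 0, 0], [0, -4, 0, 0, 0, 0, 0], [-1.2, -1, -3, 0, 0, 0, 0], [-1.2, 0, -3, 0, 0, 0, 0], [-1.2, 0, -3, 0, 0, 0, 0], [-1.0, 0, -2.7, 0, 0, 0, 0], [0, 0, 0, 0, 0, 0, 0], [0, 0, 0, 0, 0, 0, 0]]]}}

```text
t: 14.43
tool_pos: [394.5, -36.2, 189.8]
orientation: [[0.227, 0.001, 0.974], [-0.974, -0.001, 0.227], [0.001, -1.0, 0.001]]
wrist_force: [0.2, -0.1, 0.3]
opening: -0.0
```

```bash
python3 z.py side d1 260 110 150 170 5; python3 z.py top d1t 210 130 150 120 5
python3 - <<'E'
from cell import models
from geo import *
from scipy.optimize import least_squares
import json
p=json.load(open("pose.json"))
m={n:models.mark_of("pin_knob",n) for n in("side","top")}; print(m)
try:
    f=lambda P:np.concatenate([proj(n,[P])[0]-m[n][0]["uv"] for n in m if m[n]])
    s=least_squares(f,[440,-20,128]); print(s.x,s.cost)
except Exception as e: print(e)
print({n:proj(n,chest2w(p,[-20,0,128])) for n in m})
E
```

```text
t 14.43 TCPw [394.5 -36.2 189.8] chest [-66.7  -1.3 189.8] tip z 170.8 F(chest) [ 0.1 -0.1  0.3] open -0.0
axes in chest
 [[ 0.005  0.001  1.   ]
 [-1.    -0.001  0.005]
 [ 0.001 -1.     0.001]]
tip px [503.97929926 377.86161008]
t 14.48 TCPw [395.9 -36.3 189.9] chest [-65.4  -1.7 189.9] tip z 170.9 F(chest) [ 0.4 -1.   0.7] open 0.01
axes in chest
 [[ 0.005  0.002  1.   ]
 [-1.    -0.001  0.005]
 [ 0.001 -1.     0.002]]
tip px [424.75430887 501.02537534]
{'side': [{'uv': [339.8, 214.4], 'score': 0.43}], 'top': []}
[444.07764064 -20.43023436 127.0334105 ] 7.056146252748204e-15
{'side': array([[340.87142329, 211.41350039]]), 'top': array([[289.7507016 , 209.65201143]])}
```

View pics/d1.png

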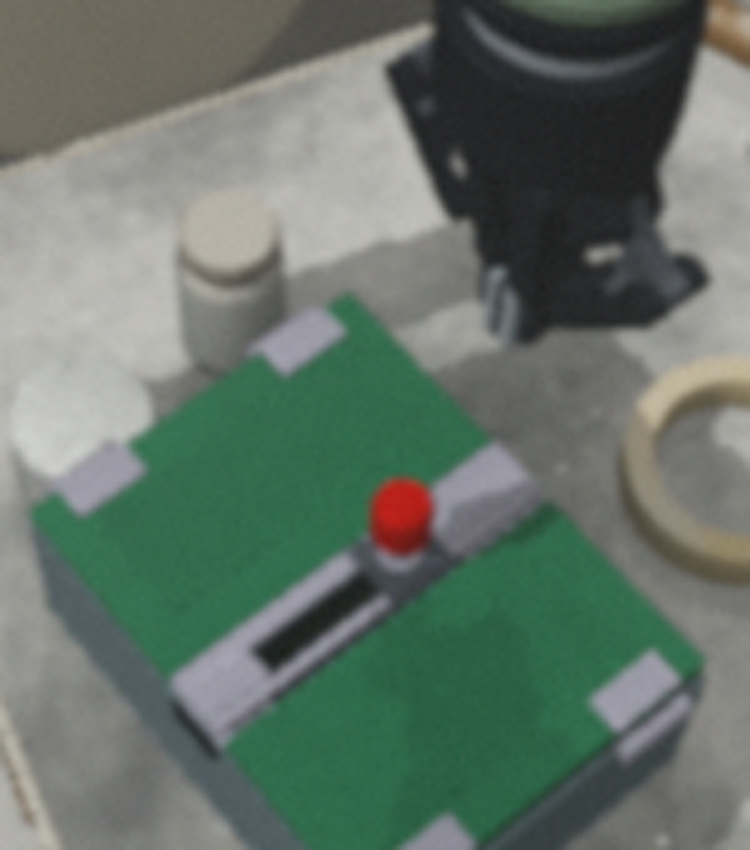

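View pics/d1t.png

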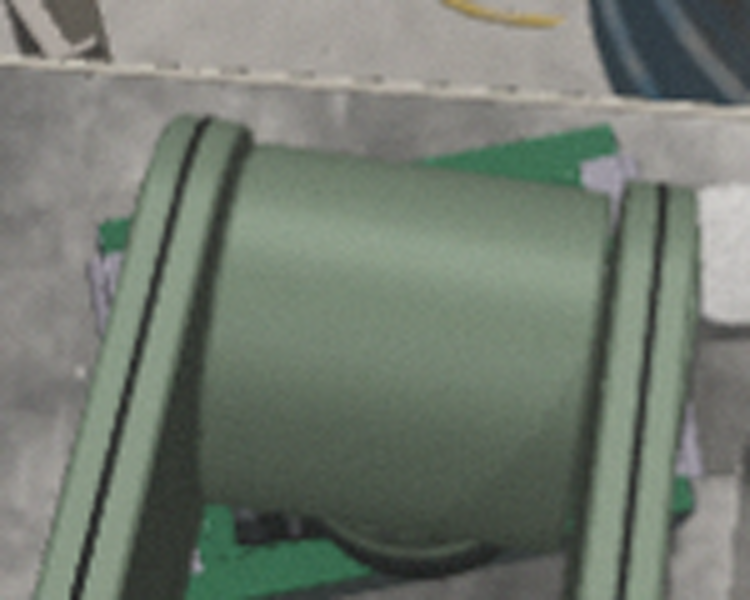

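Request:
{"method": "servo_tool", "body": {"commands": [[[0, 2.5, 0, 0, 0, 0, 0], [0, 2.5, 0, 0, 0, 0, 0], [0, 2.5, 0, 0, 0, 0, 0], [0, 1.4, 0, 0, 0, 0, 0], [0, 1, 0, 0, 0, 0, 0], [0, 0, 0, 0, 0, 0, 0]]]}}

```text
t: 15.13
tool_pos: [394.6, -36.0, 88.4]
orientation: [[0.227, -0.005, 0.974], [-0.974, 0.0, 0.227], [-0.002, -1.0, -0.005]]
wrist_force: [-0.9, 1.0, 0.1]
opening: 0.006
```

```bash
python3 z.py side d2 290 130 130 140 6
```

```text
t 15.13 TCPw [394.6 -36.   88.4] chest [-66.6  -1.1  88.4] tip z 69.4 F(chest) [-0.6  1.2  0.1] open 0.01
axes in chest
 [[ 0.005 -0.005  1.   ]
 [-1.     0.001  0.005]
 [-0.002 -1.    -0.005]]
tip px [401.04496514 488.05363795]
```

View pics/d2.png

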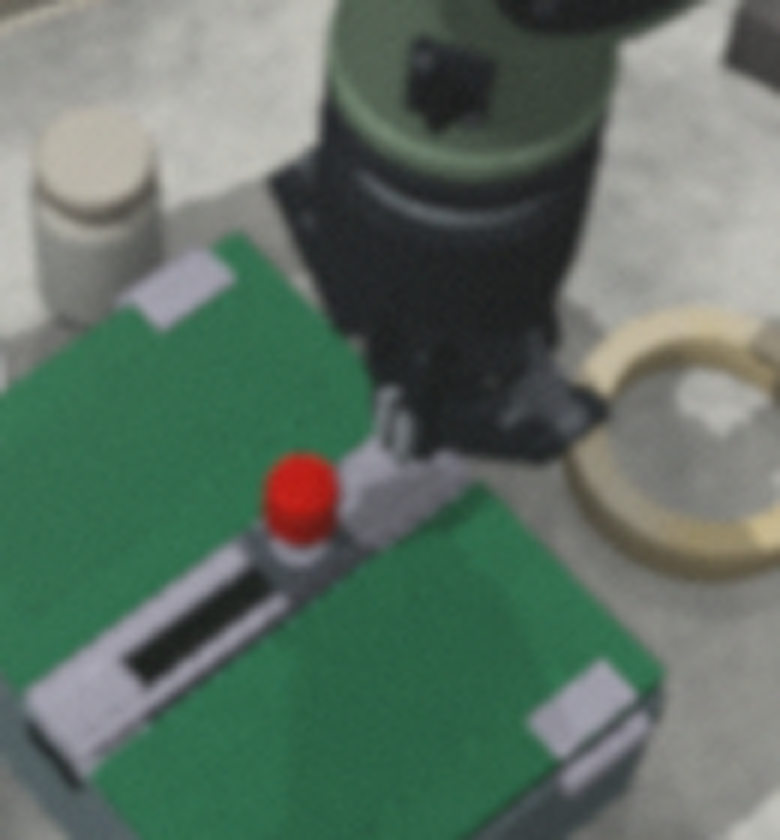

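Request:
{"method": "servo_tool", "body": {"commands": [[[0, 0, 0.8, 0, 0, 0, 0], [0, 0, 0.8, 0, 0, 0, 0], [0, 0, 0.2, 0, 0, 0, 0], [0, 0, 0.2, 0, 0, 0, 0], [0, 0, 0.2, 0, 0, 0, 0], [0, 0, 0, 0, 0, 0, 0]]]}}

```text
t: 15.68
tool_pos: [417.3, -30.9, 90.9]
orientation: [[0.227, 0.001, 0.974], [-0.974, -0.0, 0.227], [0.0, -1.0, 0.001]]
wrist_force: [-0.3, -1.6, -0.1]
opening: 0.0
```

```bash
python3 z.py side d3 290 130 130 140 6
```

```text
t 15.68 TCPw [417.3 -30.9  90.9] chest [-43.3  -1.2  90.9] tip z 71.9 F(chest) [-0.6 -1.5 -0.1] open 0.0
axes in chest
 [[ 0.005  0.001  1.   ]
 [-1.    -0.     0.005]
 [ 0.    -1.     0.001]]
tip px [350.94369572 524.35644298]
```

View pics/d3.png

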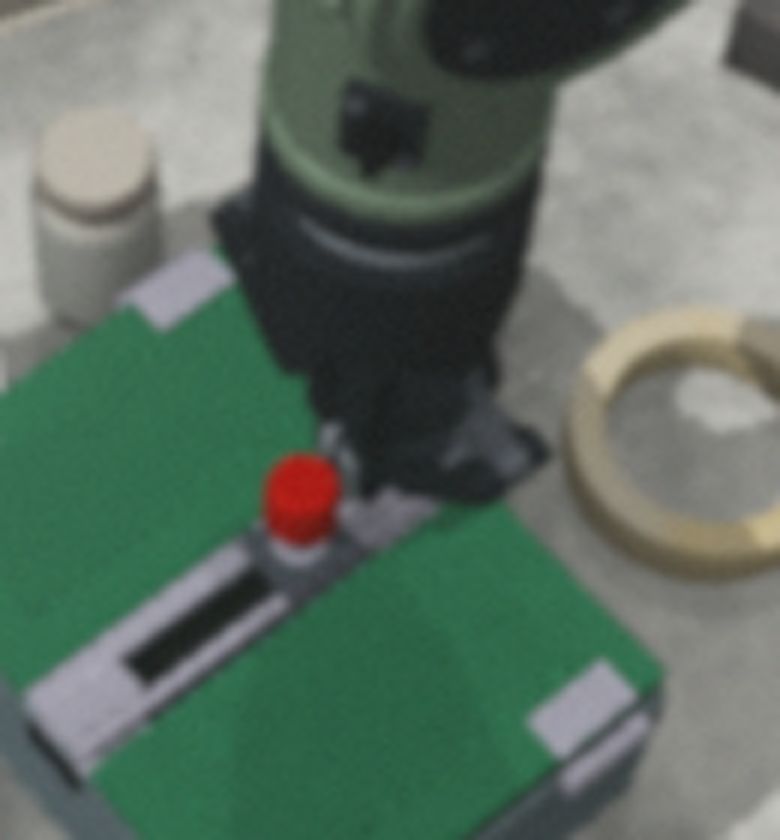

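Request:
{"method": "servo_tool", "body": {"commands": [[[0, 0, 0.15, 0, 0, 0, 0], [0, 0, 0.15, 0, 0, 0, 0], [0, 0, 0.15, 0, 0, 0, 0], [0, 0, 0.15, 0, 0, 0, 0], [0, 0, 0.15, 0, 0, 0, 0]]]}}

```text
t: 16.15
tool_pos: [422.7, -29.5, 90.4]
orientation: [[0.227, -0.003, 0.974], [-0.974, -0.0, 0.227], [-0.0, -1.0, -0.003]]
wrist_force: [-4.7, -0.9, 4.0]
opening: -0.0
```

Request:
{"method": "servo_tool", "body": {"commands": [[[0, 0, 0.15, 0, 0, 0, 0], [0, 0, 0.15, 0, 0, 0, 0], [0, 0, 0.15, 0, 0, 0, 0], [0, 0, 0.15, 0, 0, 0, 0], [0, 0, 0.15, 0, 0, 0, 0]]]}}

```text
t: 16.57
tool_pos: [431.5, -27.5, 90.5]
orientation: [[0.227, -0.0, 0.974], [-0.974, 0.0, 0.227], [-0.0, -1.0, -0.0]]
wrist_force: [-3.1, -0.9, 1.7]
opening: -0.001
```

```bash
python3 z.py side d4 290 130 130 140 6
```

```text
t 16.57 TCPw [431.5 -27.5  90.5] chest [-28.7  -1.   90.5] tip z 71.5 F(chest) [-3.2 -0.1  1.7] open -0.0
axes in chest
 [[ 0.005 -0.     1.   ]
 [-1.     0.     0.005]
 [-0.    -1.    -0.   ]]
tip px [314.85747603 551.57389864]
```

View pics/d4.png

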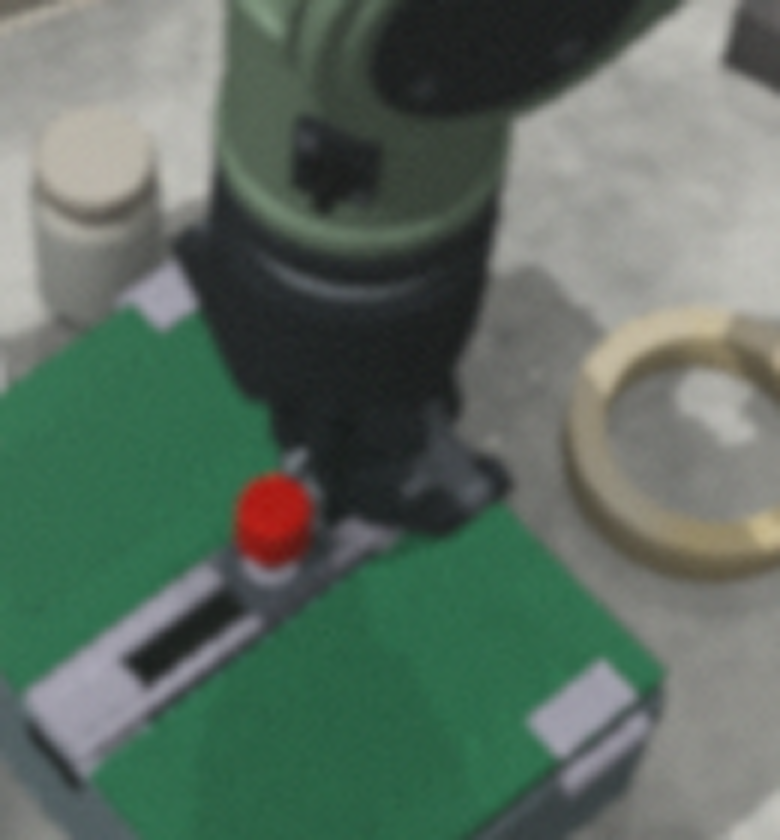

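Request:
{"method": "servo_tool", "body": {"commands": [[[0, 0, 0.12, 0, 0, 0, 0], [0, 0, 0.12, 0, 0, 0, 0], [0, 0, 0.12, 0, 0, 0, 0], [0, 0, 0.12, 0, 0, 0, 0], [0, 0, 0.12, 0, 0, 0, 0]]]}}

```text
t: 17.03
tool_pos: [437.3, -26.2, 90.6]
orientation: [[0.227, -0.0, 0.974], [-0.974, -0.0, 0.227], [0.0, -1.0, -0.0]]
wrist_force: [-2.7, -0.2, 0.4]
opening: -0.001
```

Request:
{"method": "servo_tool", "body": {"commands": [[[0, 0, 0.1, 0, 0, 0, 0], [0, 0, 0.1, 0, 0, 0, 0], [0, 0, 0.1, 0, 0, 0, 0], [0, 0, 0.1, 0, 0, 0, 0]]]}}

```text
t: 17.37
tool_pos: [441.2, -25.3, 90.6]
orientation: [[0.227, -0.0, 0.974], [-0.974, -0.0, 0.227], [0.0, -1.0, -0.0]]
wrist_force: [-2.2, -1.2, 0.4]
opening: 0.001
```

Request:
{"method": "servo_tool", "body": {"commands": [[[0, 0, 0.1, 0, 0, 0, 0], [0, 0, 0.1, 0, 0, 0, 0], [0, 0, 0.1, 0, 0, 0, 0]]]}}

```text
t: 17.62
tool_pos: [444.1, -24.6, 90.6]
orientation: [[0.227, 0.0, 0.974], [-0.974, -0.0, 0.227], [0.0, -1.0, 0.0]]
wrist_force: [-3.3, -0.8, 0.2]
opening: -0.0
```

Request:
{"method": "servo_tool", "body": {"commands": [[[0, 0, 0.1, 0, 0, 0, 0], [0, 0, 0.1, 0, 0, 0, 0], [0, 0, 0.1, 0, 0, 0, 0]]]}}

```text
t: 17.87
tool_pos: [447.0, -24.0, 90.6]
orientation: [[0.227, 0.0, 0.974], [-0.974, -0.0, 0.227], [0.0, -1.0, 0.0]]
wrist_force: [-2.9, -0.3, 0.4]
opening: -0.003
```

Request:
{"method": "servo_tool", "body": {"commands": [[[0, 0, 0.1, 0, 0, 0, 0], [0, 0, 0.1, 0, 0, 0, 0], [0, 0, 0.1, 0, 0, 0, 0]]]}}

```text
t: 18.12
tool_pos: [450.0, -23.3, 90.6]
orientation: [[0.227, 0.0, 0.974], [-0.974, -0.0, 0.227], [0.0, -1.0, 0.0]]
wrist_force: [-1.5, -1.6, 0.1]
opening: -0.0
```

Request:
{"method": "servo_tool", "body": {"commands": [[[0, 0, 0.1, 0, 0, 0, 0], [0, 0, 0.1, 0, 0, 0, 0], [0, 0, 0.1, 0, 0, 0, 0]]]}}

```text
t: 18.37
tool_pos: [453.3, -22.6, 90.7]
orientation: [[0.227, 0.001, 0.974], [-0.974, -0.0, 0.227], [0.0, -1.0, 0.001]]
wrist_force: [-1.6, 0.1, -1.5]
opening: 0.001
```

```bash
python3 z.py side d5 290 130 130 140 6
```

```text
t 18.37 TCPw [453.3 -22.6  90.7] chest [-6.3 -1.  90.7] tip z 71.7 F(chest) [-1.5  0.5 -1.5] open 0.0
axes in chest
 [[ 0.005  0.001  1.   ]
 [-1.    -0.     0.005]
 [ 0.    -1.     0.001]]
tip px [262.18569    589.97173033]
```

View pics/d5.png

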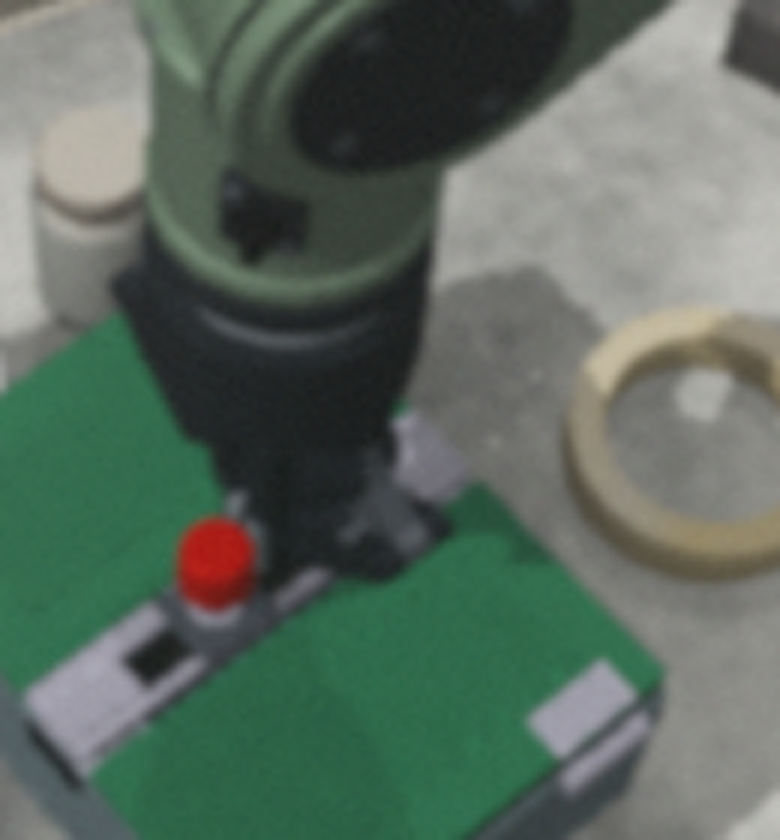

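Request:
{"method": "servo_tool", "body": {"commands": [[[0, 0, 0.1, 0, 0, 0, 0], [0, 0, 0.1, 0, 0, 0, 0], [0, 0, 0.1, 0, 0, 0, 0]]]}}

```text
t: 18.67
tool_pos: [456.4, -21.9, 90.9]
orientation: [[0.227, 0.001, 0.974], [-0.974, -0.0, 0.227], [0.0, -1.0, 0.001]]
wrist_force: [-0.1, 0.1, -0.3]
opening: -0.003
```

Request:
{"method": "servo_tool", "body": {"commands": [[[0, 0, 0.1, 0, 0, 0, 0], [0, 0, 0.1, 0, 0, 0, 0], [0, 0, 0.1, 0, 0, 0, 0]]]}}

```text
t: 18.92
tool_pos: [458.7, -21.3, 90.6]
orientation: [[0.227, -0.0, 0.974], [-0.974, -0.0, 0.227], [0.0, -1.0, -0.0]]
wrist_force: [-0.6, 0.1, 0.5]
opening: -0.004
```

Request:
{"method": "servo_tool", "body": {"commands": [[[0, 0, 0.1, 0, 0, 0, 0], [0, 0, 0.1, 0, 0, 0, 0]]]}}

```text
t: 19.08
tool_pos: [460.6, -20.8, 90.6]
orientation: [[0.227, -0.0, 0.974], [-0.974, -0.0, 0.227], [0.0, -1.0, -0.0]]
wrist_force: [-0.8, -0.7, 0.6]
opening: -0.002
```

Force dropped to near zero, so I'll check whether the pin has dropped.

```bash
python3 z.py side d6 290 130 130 140 6
```

```text
t 19.08 TCPw [460.6 -20.8  90.6] chest [ 1.1 -0.9 90.6] tip z 71.6 F(chest) [-1.  -0.5  0.6] open -0.0
axes in chest
 [[ 0.005 -0.     1.   ]
 [-1.    -0.     0.005]
 [ 0.    -1.    -0.   ]]
tip px [245.24526231 603.29403019]
```

View pics/d6.png

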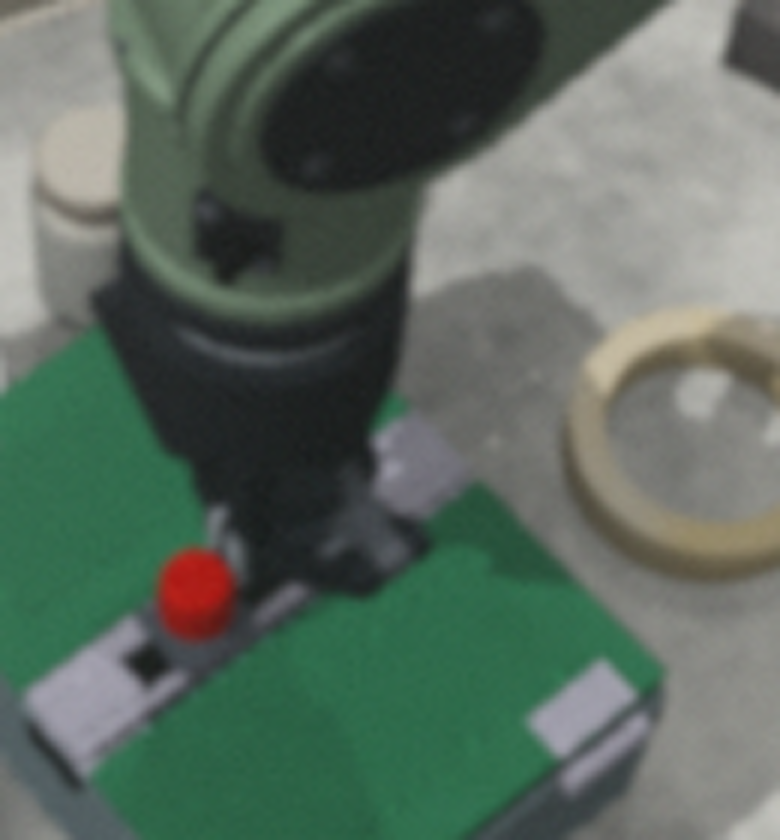

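The knob now sits down on its carriage, with no bare pin showing under it. I'll back off and check.

Request:
{"method": "servo_tool", "body": {"commands": [[[0, 0, -0.5, 0, 0, 0, 0], [0, 0, -1.5, 0, 0, 0, 0], [0, -3, 0, 0, 0, 0, 0], [0, -4, -1, 0, 0, 0, 0], [0, -4, -3, 0, 0, 0, 0], [-3, -3, 0, 0, 0, 0, 0], [-4, 0, 0, 0, 0, 0, 0], [-4, 0, 0, 0, 0, 0, 0], [0, 0, 0, 0, 0, 0, 0], [0, 0, 0, 0, 0, 0, 0]]]}}

```text
t: 19.97
tool_pos: [381.4, 74.8, 223.5]
orientation: [[0.232, 0.001, 0.973], [-0.973, -0.0, 0.232], [0.0, -1.0, 0.001]]
wrist_force: [-0.1, -0.3, -1.0]
opening: 0.002
```

```bash
python3 z.py side e1 260 130 150 165 5; python3 z.py top e1t 210 130 190 130 4
```

```text
t 19.97 TCPw [381.4  74.8 223.5] chest [-54.8 109.9 223.5] tip z 204.5 F(chest) [-0.1 -0.3 -1. ] open 0.0
axes in chest
 [[ 0.01   0.001  1.   ]
 [-1.    -0.     0.01 ]
 [ 0.    -1.     0.001]]
tip px [713.18716293 472.61205188]
t 20.02 TCPw [381.8  73.7 223.3] chest [-54.7 108.7 223.3] tip z 204.3 F(chest) [-0.2 -0.4  0.1] open 0.0
axes in chest
 [[ 0.007  0.     1.   ]
 [-1.    -0.001  0.007]
 [ 0.001 -1.     0.   ]]
tip px [ 85.12798542 419.82388723]
```

View pics/e1.png

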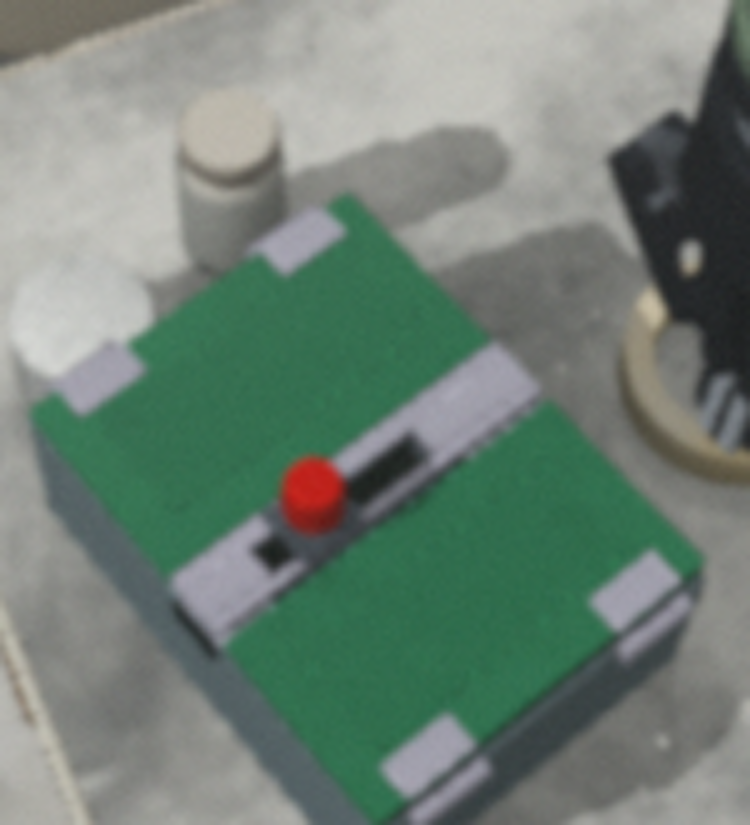

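View pics/e1t.png

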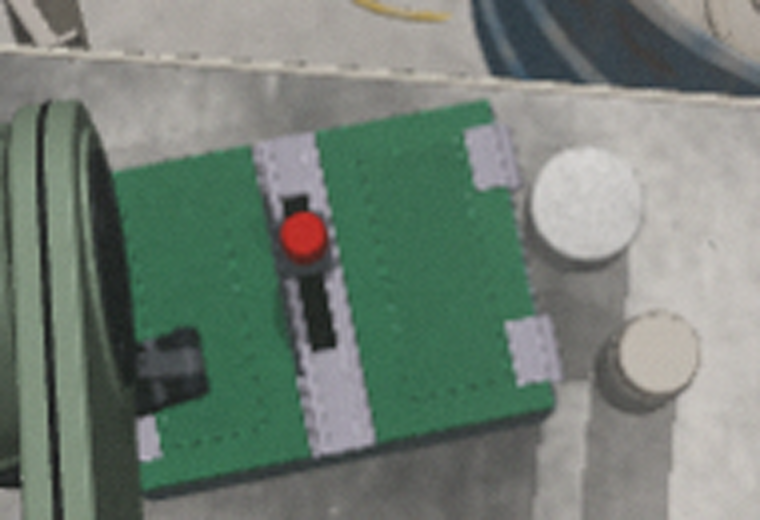

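```bash
python3 -c "
from cell import job_done; print(job_done())"
```

```text
the job is handed in; nothing more can be done
None
```

I shut the left rebated lid, then the right flanged lid over it. Then I pushed the red knob along its slot until the pin dropped, backed off, and handed the job in at about 20 s. `job_done` gave no verdict, so everything below comes from my own checks.

**Last checks**
- **Lids:** the last side and top pictures show both lids flat with the flange over the lip. I pressed each one down until it stopped moving and the force rose.
- **Pin:** the knob sits about 12 mm lower, with no bare pin showing above its carriage. The push force fell to about zero at roughly 37–40 mm of travel.
- **Surroundings:** the jar and the granite cylinder stand where they were, and the arm is clear of the chest.

**What went wrong or disagreed**
- **Fingertip height:** the closed fingertips met the lids about 37 mm higher than the reported tool position and fingertip offset implied. My first pass skimmed over the left lid without moving it. After that I set heights from touch and pictures; I did not find the cause.
- **Force on the left lid:** I pressed it too hard, to a wrist reading of about 66 N (68 N in total). That is not the gentle pressing the task asked for, though it is under the 80 N limit. The right lid took about 20 N, and the readings while sliding the pin were at most about 6 N.
- **Not measured:** I had no joint readings, so the 0.035 rad lid tolerance and the 9 mm pin drop are judged only from pictures and force.

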